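# Load the sleeve rack, wind the keeper bar in square, raise the guard

## Robot

A 7-joint arm with a two-finger parallel gripper is mounted at the origin on a cart in front of the work surface, level with it; the furniture and walls round the work are solid. World frame = base frame: x ahead of the robot, y to its left, z up, the work surface at z = 0. Lengths are in m, angles in rad, forces in N, time in s.
With the tool pointing down it reaches from about 0.425 to 0.875 m from the base axis. Payload 9.9 kg.
Tool frame: the origin (TCP) lies at the very end of the fingers, on their centre line; the grasp point (between the pads) lies 19 mm behind it; z points along the fingers, y is the direction in which the jaws open and shut (so a half turn about z gives the same grasp; the last joint's range is limited). The gripper opens to 85 mm and grips with 20 to 120 N. Pads are 22 mm wide; open, the fingers measure 114 mm over their backs; the gripper's body (76 mm by 85 mm) begins 54 mm behind the grasp point. The pads swing forward as they close: fully open they stand 13 mm farther back than shut.
Start: joints at [-1.198, 0.576, 0.025, 1.437, -0.015, 1.129, -0.057], TCP at [0.298, 0.606, 0.231] pointing down, gripper open.
Joint ranges: [-2.76, 2.76], [-0.34, 2.15], [-1.52, 1.57], [0.19, 2.46], [-1.09, 4.23], [0.17, 1.99], [-2.82, 2.82]. Speed limits (rad/s): [2.22, 2.22, 3.01, 3.01, 3.14, 3.14, 3.14].

## Interface

Orientations are given as a unit quaternion [w, x, y, z].
In Python, from plant import sensors, optics, r gives the robot as it stands.
- The arm moves only by the shell command python3 -m jog 'ROWS' [OPENING]. ROWS is JSON, a list of rows, each a list of 4 numbers: the shift along the world's x, y, z in cm, then the turn about the world's z in degrees. A call has 1 to 20 rows; each row shifts and turns the commanded pose from where the row before left it; what a row does not reach is not made up. A row lasts 1/10 s, in which the tool goes at most 50 mm and 8.59 degrees, less where a joint would pass 70% of its speed; a pose out of reach is approached as far as the arm can. A call with a gripper value outside its range is refused whole. OPENING is the finger opening in cm, from 0 to 8.54, set as the call begins (- or left out, the last holds). The fingers move at their own pace and stop on an object; the grip force is fixed at half the most. Time passes only in rows, so rows that do not move let the fingers close. It gives the time, the measured TCP pose, the force and the opening at its end, in the units of the state.
- sensors.get_state(): the state, without advancing time (a new reading comes with each control period).
- optics.camera(name): name is "side" or "top" or "wrist"; returns the picture (480x640x3 uint8, red, green, blue); there is no depth.
- optics.camera_info(name): a dict with "camera_matrix" (3x3 intrinsics, pixels), "world_to_cam" (4x4, takes a point from world to camera coordinates). Camera axes: x right, y down, z forward; pixel columns grow to the right and rows downward; lengths in m; the calibration is good to about 2 mm. A picture is of the moment at which its call begins: read the wrist's pose just before it. camera_info takes no time and is no camera call; for the wrist camera it gives the pose at the moment of the call.
- r.close_job(): hands the job in, once; it reports no verdict.
The state is a dict: "time": time; "joints": joint angles; "qvel": joint speeds; "joint_efforts": joint torques, N m; "tcp_pos": TCP position; "ee_rot": TCP orientation; "ft_force": force on the tool from outside, world axes, zero at the start; "ft_torque": the same for the moment, N m; "width": finger opening in m.
Only numpy, scipy, OpenCV 4.12 (cv2) and the standard library are available. Lean on these libraries where they do the work, as an engineer would, in place of code of your own. Each camera call takes 0.05 s, during which the arm holds its last target.

## Task

Pack the transit rack: put every loose grey sleeve upright onto a spindle of its own, pushed right down. Then wind the keeper bar fully home over the sleeves by turning the two orange knobs alternately in small steps, so that the bar never gets more than 3 degrees out of square. Then fold the yellow front guard up until it stands upright, and leave it there.

Things in the scene. Friction and masses are not known exactly. Their poses are not given: they have to be found in the camera images.
- rack: blue rack fixed to the table, base 200 x 330 x 14 mm. Origin on the table top, under the middle spindle; x away from the guard (front) towards the rails, y to its left along the row of spindles, z up. Grey gearboxes 44 mm square, 115 mm high, stand centred at x 20, y +140 and -140 mm, a knob on each; behind them two rails carry the keeper bar
- bar_mid (a point): point on the aluminium keeper bar, 310 mm long in y; its 224 mm wide, 10 mm thick plate points to the rack's front. Point: middle of the plate's front edge, underside, 97 mm above the table; axes as the rack's when square. Fully back it is at rack x 62 mm, fully home at x 8 mm, its back beam up against the rubber buffers of both gearboxes and its plate overhanging the sleeves, 5 mm above their tops
- knob_left (a joint): left orange knob (at rack y +140 mm), rad, 0 to 3.0, clockwise from above positive. Each rad draws the bar's left end 18 mm to the front (bar's ends are 280 mm apart at the knobs), so one knob 0.8 rad ahead of the other puts the bar 3 degrees out of square. Stops at 3.0 = fully home; friction 0.08 N m, stays where left
- knob_right (a joint): right orange knob (at rack y -140 mm), rad, 0 to 3.0, clockwise from above positive; draws the bar's right end to the front, 18 mm a rad. Stops at 3.0 = fully home; friction 0.08 N m, stays where left
- knob_left_grip (a point): point on the left knob's upright axis, 152 mm above the table, at the height to grip. The grip is a bar 42 mm long and 14 mm thick along the point's x (near rack x at joint 0, turned clockwise by the joint value), from 129 to 159 mm above the table, on a disc 44 mm across
- knob_right_grip (a point): point on the right knob's upright axis, 152 mm above the table, at the height to grip. The grip is a bar 42 mm long and 14 mm thick along the point's x (near rack x at joint 0, turned clockwise by the joint value; turning the left knob also carries it back up to 0.19 rad, so read this point's own x), from 129 to 159 mm above the table, on a disc 44 mm across
- guard (a joint): front guard's hinge, rad: 0 = upright, positive = leaning out to the front (towards the robot), range -0.3 to 1.0; stiff (0.15 N m), stays where it is left. Hinge line along rack y at rack x -58 mm, 22 mm above the table
- guard_top (a point): middle of the guard's top edge, 88 mm from the hinge line. The guard is a yellow plate 190 mm wide and 5 mm thick with a black bead 10 mm across along its top edge
- spindle_1 (a point): left (rack y +80 mm) spindle: steel pin 18 mm across, 50 mm high with a tapered tip (last 8 mm), standing on a collar 40 mm across. Point: on the axis at the top of the collar, 18 mm above the table, where a sleeve's lower end sits; z up
- spindle_2 (a point): middle (rack y 0) spindle: steel pin 18 mm across, 50 mm high with a tapered tip (last 8 mm), standing on a collar 40 mm across. Point: on the axis at the top of the collar, 18 mm above the table, where a sleeve's lower end sits; z up
- spindle_3 (a point): right (rack y -80 mm) spindle: steel pin 18 mm across, 50 mm high with a tapered tip (last 8 mm), standing on a collar 40 mm across. Point: on the axis at the top of the collar, 18 mm above the table, where a sleeve's lower end sits; z up
- sleeve_a: grey rubber-covered roller sleeve, a hollow cylinder 54 mm across and 74 mm high with an open bore 24 mm across right through it; stands upright on the table at the start (0.25 kg). Origin: centre of its lower end, z up along the bore. Absent in some runs
- sleeve_b: grey rubber-covered roller sleeve, a hollow cylinder 54 mm across and 74 mm high with an open bore 24 mm across right through it; stands upright on the table at the start (0.25 kg). Origin: centre of its lower end, z up along the bore. Absent in some runs
- sleeve_c: grey rubber-covered roller sleeve, a hollow cylinder 54 mm across and 74 mm high with an open bore 24 mm across right through it; stands upright on the table at the start (0.25 kg). Origin: centre of its lower end, z up along the bore. Absent in some runs
There are look-alikes about, which are no part of the job. What is shaped like the sleeve_c but green is not meant. What is shaped like the sleeve_a but green is not meant.

How it is judged:
On the way, in this order (a step that is already met when the one before it is completed fails the run):
1. every sleeve is down on a spindle (((horizontal distance between sleeve_a and spindle_1 below 0.006 m and z of sleeve_a in the frame of spindle_1 below 0.004 m and angle between sleeve_a's own z axis and vertical below 0.08 rad) or (horizontal distance between sleeve_a and spindle_2 below 0.006 m and z of sleeve_a in the frame of spindle_2 below 0.004 m and angle between sleeve_a's own z axis and vertical below 0.08 rad) or (horizontal distance between sleeve_a and spindle_3 below 0.006 m and z of sleeve_a in the frame of spindle_3 below 0.004 m and angle between sleeve_a's own z axis and vertical below 0.08 rad)) and ((horizontal distance between sleeve_b and spindle_1 below 0.006 m and z of sleeve_b in the frame of spindle_1 below 0.004 m and angle between sleeve_b's own z axis and vertical below 0.08 rad) or (horizontal distance between sleeve_b and spindle_2 below 0.006 m and z of sleeve_b in the frame of spindle_2 below 0.004 m and angle between sleeve_b's own z axis and vertical below 0.08 rad) or (horizontal distance between sleeve_b and spindle_3 below 0.006 m and z of sleeve_b in the frame of spindle_3 below 0.004 m and angle between sleeve_b's own z axis and vertical below 0.08 rad)) and ((horizontal distance between sleeve_c and spindle_1 below 0.006 m and z of sleeve_c in the frame of spindle_1 below 0.004 m and angle between sleeve_c's own z axis and vertical below 0.08 rad) or (horizontal distance between sleeve_c and spindle_2 below 0.006 m and z of sleeve_c in the frame of spindle_2 below 0.004 m and angle between sleeve_c's own z axis and vertical below 0.08 rad) or (horizontal distance between sleeve_c and spindle_3 below 0.006 m and z of sleeve_c in the frame of spindle_3 below 0.004 m and angle between sleeve_c's own z axis and vertical below 0.08 rad)) and linear speed of each of sleeve_a, sleeve_b, sleeve_c below 0.03 m/s), for 0.2 s.
2. the keeper bar is wound home at both ends (value of joint each of knob_left, knob_right above 2.85 rad), for 0.2 s.
3. the guard stands upright (value of joint guard between -0.09 and 0.09 rad), for 0.2 s.
At the end, for the whole second after the job is handed in: Every sleeve present is down on a spindle (within 4 mm of its collar, upright), both knobs are within 0.15 rad of their home stops (bar within 2.7 mm of home, square within 1.2 degrees), the guard is upright within 5 degrees, and all is released and at rest (all of step 1 and all of step 2 and all of step 3 and angle between the y axis of bar_mid and the y axis of rack, either way round below 0.02 rad); the robot touches nothing.
It fails at once if the keeper bar is more than 3.4 degrees out of square with the rack (angle between the y axis of bar_mid and the y axis of rack, either way round above 0.06 rad).
Of sleeve_a, sleeve_b, sleeve_c only 2 to 3 are there at a start; the rules pass over those that are not, and their reading is None.
At some moment in a run one of sleeve_a, sleeve_b, sleeve_c may be knocked a few centimetres aside while the robot is not near it.
It also fails if it takes over 192 s, if anything falls off the work surface, if the arm or the gripper's body presses on something with over 40 N, if the wrist force passes 120 N, or if a joint passes its speed limit or range.

## Working session

There is one attempt and no reset: what is moved stays moved. The work goes in short steps, Python scripts to look and compute and a shell command to move; the robot and the scene stay as the last step left them, time stands still between calls to the robot, and variables do not carry over. Pictures are saved under pics/ and viewed, and the job is handed in when it is done.

```bash
ls; mkdir -p pics; python3 - <<'E'
from plant import sensors, optics, r
import cv2
s=sensors.get_state();print(s)
for n in("side","top","wrist"):
    i=optics.camera_info(n);print(n,i)
    im=optics.camera(n);cv2.imwrite(f'pics/0_{n}.png',im[:,:,::-1])
E
```

```text
pics
{'time': 0.0, 'joints': array([-1.19780597,  0.57652186,  0.02482549,  1.4379444 , -0.0149625 ,
        1.12898325, -0.05653648]), 'qvel': array([ 0.00056437, -0.00015701,  0.00029889,  0.00054067, -0.00103411,
        0.00144543,  0.00020007]), 'joint_efforts': array([-1.83040607e-03, -7.65739846e+01,  2.24940531e+00, -2.85961711e+01,
        1.52715971e-02,  1.25060274e-02, -8.77512377e-06]), 'tcp_pos': array([0.29751365, 0.60537729, 0.2304363 ]), 'ee_rot': array([-1.34762737e-04,  2.26400570e-01,  9.74033923e-01, -8.25377673e-04]), 'ft_force': array([-0.02361226, -0.25585053, -0.03360658]), 'ft_torque': array([ 0.0365966 , -0.03627271, -0.00500457]), 'width': 0.0855041965188708}
side {'camera_matrix': array([[540.097571  ,   0.        , 321.95841967],
       [  0.        , 540.097571  , 232.40970279],
       [  0.        ,   0.        ,   1.        ]]), 'world_to_cam': array([[ 0.99775786,  0.06664086, -0.00618509, -0.51831358],
       [ 0.03763614, -0.63510028, -0.77151225,  0.03419078],
       [-0.0553424 ,  0.76954963, -0.6361844 ,  1.74425355],
       [ 0.        ,  0.   
[... 215 characters left out ...]
orld_to_cam': array([[-0.01008808, -0.99989386, -0.01051162, -0.05110774],
       [-0.99767744,  0.01077278, -0.0672583 ,  0.54336993],
       [ 0.0673644 ,  0.0098087 , -0.99768022,  1.73826995],
       [ 0.        ,  0.        ,  0.        ,  1.        ]])}
wrist {'camera_matrix': array([[392.92284312,   0.        , 324.71809289],
       [  0.        , 392.92284312, 237.83516577],
       [  0.        ,   0.        ,   1.        ]]), 'world_to_cam': array([[ 0.4415596 ,  0.89722703, -0.00296192, -0.6733554 ],
       [ 0.85696042, -0.42076036,  0.29762319, -0.03843598],
       [ 0.26578931, -0.13395663, -0.95467883,  0.37978497],
       [ 0.        ,  0.        ,  0.        ,  1.        ]])}
```

View pics/0_top.png

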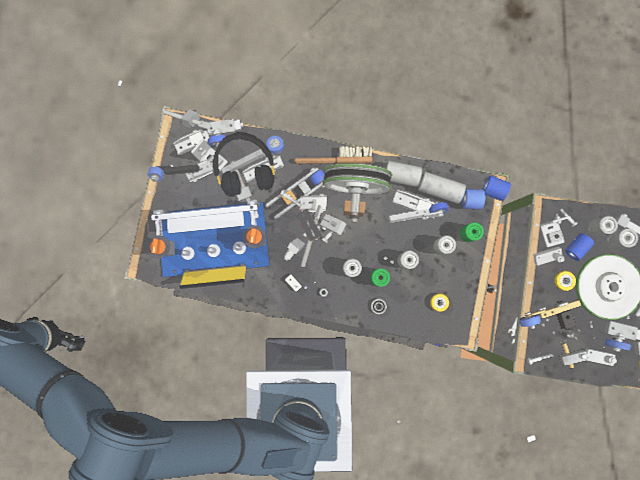

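View pics/0_side.png

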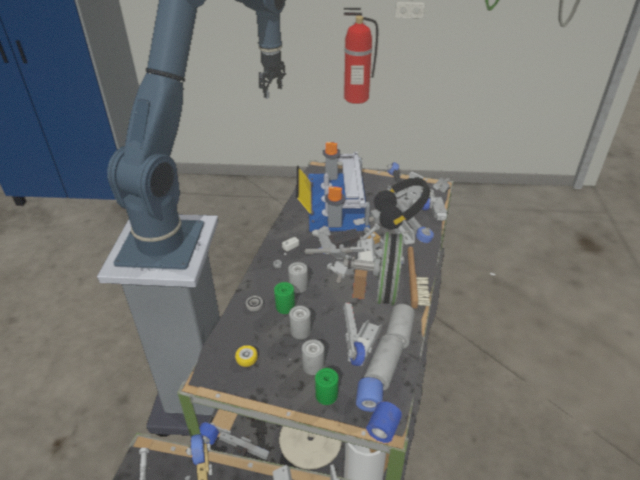

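View pics/0_wrist.png

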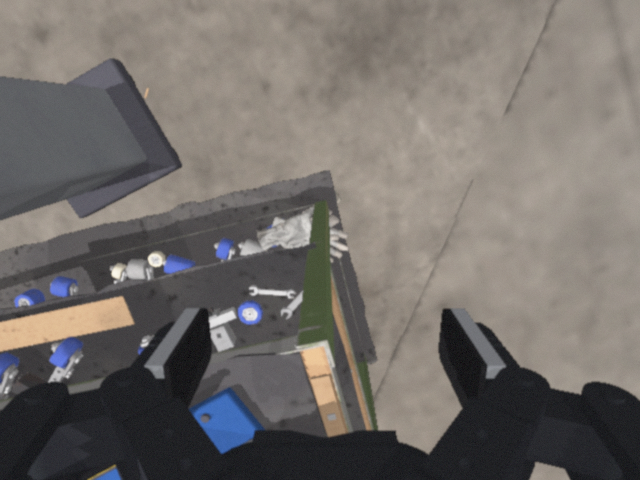

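Top picture: rack with guard at about (208,250), orange knobs (158,246) and (254,236). Sleeve candidates: grey (352,268), grey (409,260), grey (447,244); look-alikes green (381,278), green (474,232), plus a yellow roller (440,302) and a flat ring (378,307). I choose the three grey ones; next a close crop and measurements.

```bash
cat > h.py <<'E'
import numpy as np,cv2
from plant import sensors, optics, r
def ray(ci,u,v):
    K=ci["camera_matrix"];T=ci["world_to_cam"];R=T[:3,:3];t=T[:3,3]
    d=R.T@np.linalg.solve(K,[u,v,1.]);return -R.T@t,d
def onz(ci,u,v,z):
    o,d=ray(ci,u,v);return o+d*(z-o[2])/d[2]
def proj(ci,p):
    c=ci["world_to_cam"][:3,:3]@np.asarray(p)+ci["world_to_cam"][:3,3];q=ci["camera_matrix"]@c;return q[:2]/q[2]
def blobs(m,mn=8):
    n,l,st,c=cv2.connectedComponentsWithStats(m.astype(np.uint8))
    return [(c[i].round(1),st[i]) for i in range(1,n) if st[i,4]>=mn]
E
python3 - <<'E'
import cv2,numpy as np
from h import *
im=cv2.imread('pics/0_top.png');ci=optics.camera_info('top')
a=cv2.resize(im[195:295,130:290],None,fx=5,fy=5,interpolation=cv2.INTER_CUBIC)
b=cv2.resize(im[210:330,330:490],None,fx=5,fy=5,interpolation=cv2.INTER_CUBIC)
cv2.imwrite('pics/1a.png',a);cv2.imwrite('pics/1b.png',b)
hsv=cv2.cvtColor(im,cv2.COLOR_BGR2HSV)
H,S,V=[hsv[...,i].astype(int) for i in range(3)]
reg=np.zeros(H.shape,bool);reg[195:295,130:290]=1
print('orange',[(c,s[4],onz(ci,*c,.159).round(4)) for c,s in blobs(reg&(H<14)&(S>150)&(V>120))])
print('yellow',[(c,s,onz(ci,*c,.08).round(4)) for c,s in blobs(reg&(H>20)&(H<35)&(S>120))])
reg[:]=0;reg[215:325,335:470]=1
print('white',[(c,s,onz(ci,*c,.074).round(4)) for c,s in blobs(reg&(S<50)&(V>130))])
E
```

```text
orange [(array([249.2, 235.5]), np.int32(44), array([0.5545, 0.1251, 0.159 ])), (array([256.7, 236.7]), np.int32(78), array([0.5508, 0.1039, 0.159 ])), (array([152. , 244.9]), np.int32(23), array([0.5308, 0.4006, 0.159 ])), (array([159.5, 246.5]), np.int32(110), array([0.526 , 0.3793, 0.159 ]))]
yellow [(array([213.3, 275.3]), array([181, 266,  65,  19, 773], dtype=int32), array([0.444 , 0.2414, 0.08  ]))]
white [(array([409.9, 217.2]), array([389, 215,  55,   8, 243], dtype=int32), array([ 0.6107, -0.3433,  0.074 ])), (array([339.6, 226.3]), array([335, 218,  12,  17, 150], dtype=int32), array([ 0.5858, -0.1338,  0.074 ])), (array([354.7, 219.7]), array([352, 218,   6,   5,  22], dtype=int32), array([ 0.6051, -0.179 ,  0.074 ])), (array([446.5, 244.4]), array([437, 235,  20,  19, 265], dtype=int32), array([ 0.5285, -0.4498,  0.074 ])), (array([409.2, 259.3]), array([400, 250,  19,  19, 265], dtype=int32), array([ 0.4854, -0.3385,  0.074 ])), (array([385., 258.]), array([383, 257,   5,   3,  11], dtype=int32), array([ 0.49 , -0.267,  0.074])), (array([352.1, 267.4]), array([343, 259,  19,  18, 259], dtype=int32), array([ 0.4632, -0.1692,  0.074 ])), (array([391.7, 261.8]), array([390, 261,   4,   3,  10], dtype=int32), array([ 0.4786, -0.2867,  0.074 ])), (array([439.9, 302.1]), array([435, 297,  11,  11,  78], dtype=int32), array([ 0.3585, -0.4261,  0.074 ])), (array([378.5, 305.5]), array([371, 298,  16,  17,  87], dtype=int32), array([ 0.3502, -0.2453,  0.074 ])), (array([378.2, 306.1]), array([374, 302,  10,   9,  37], dtype=int32), array([ 0.3485, -0.2444,  0.074 ]))]
```

View pics/1a.png

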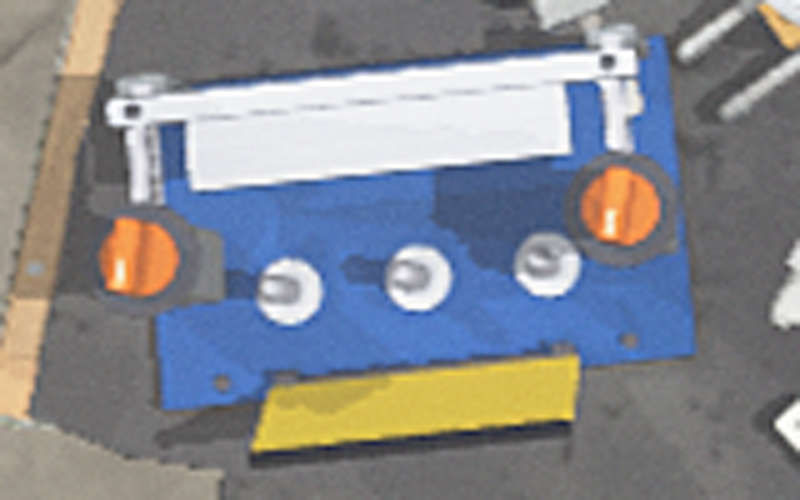

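View pics/1b.png

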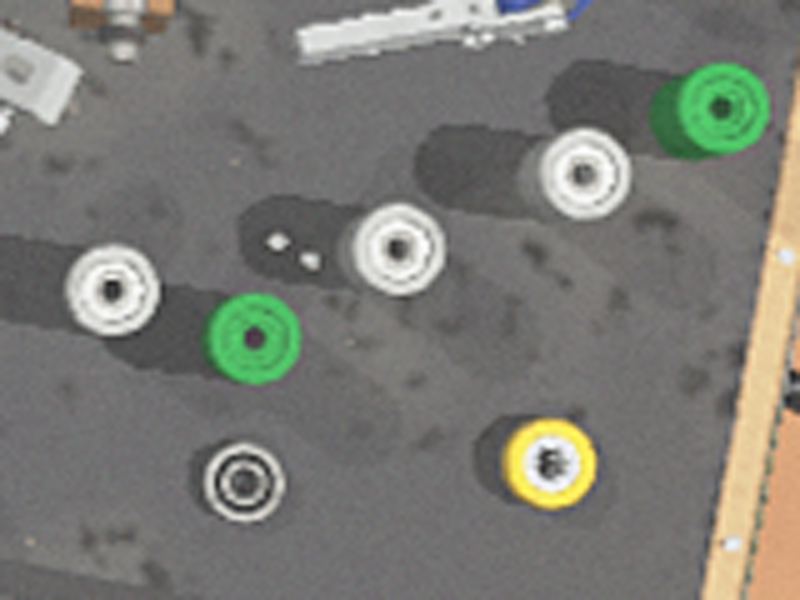

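The crop confirms three grey sleeves with open bores (crop (112,290), (398,248), (585,174)); the green ones, the yellow roller and flat ring are rejected. Now the rack frame.

```bash
python3 - <<'E'
from h import *
im=cv2.imread('pics/0_top.png');ci=optics.camera_info('top')
hsv=cv2.cvtColor(im,cv2.COLOR_BGR2HSV)
H,S,V=[hsv[...,i].astype(int) for i in range(3)]
f=lambda u,v,ox,oy:(u/5+ox-.4,v/5+oy-.4)
L=onz(ci,*f(139,257,130,195),.157);R=onz(ci,*f(621,205,130,195),.157)
print('knobs',L,R,np.hypot(*(L-R)[:2]))
yaw=np.arctan2(-(L-R)[0],(L-R)[1]);print('yaw knobs',np.degrees(yaw))
sp=[onz(ci,*f(u,v,130,195),.018) for u,v in((291,291),(419,277),(548,264))]
print('spindles',np.round(sp,4));d=sp[0]-sp[2];print(np.hypot(*d[:2]),np.degrees(np.arctan2(-d[0],d[1])))
b=[onz(ci,*f(u,v,130,195),.107) for u,v in((192,190),(572,152))]
d=b[0]-b[1];print('bar',np.round(b,4),np.hypot(*d[:2]),np.degrees(np.arctan2(-d[0],d[1])))
# rack base corners
c=[onz(ci,*f(u,v,130,195),.014) for u,v in((160,409),(694,353))]
d=c[0]-c[1];print('base',np.round(c,4),np.hypot(*d[:2]),np.degrees(np.arctan2(-d[0],d[1])))
g=[onz(ci,*f(u,v,130,195),.07) for u,v in((252,458),(572,430))];print('guardtop',np.round(g,4))
m=(g[0]+g[1])/2
print('green',onz(ci,381,278,.074),onz(ci,474,232,.074))
# cross check sleeves in side image
cs=optics.camera_info('side')
for p in((.4632,-.1692,.074),(.4854,-.3385,.074),(.5285,-.4498,.074)): print(proj(cs,p))
E
```

```text
knobs [0.52761646 0.38583134 0.157     ] [0.55418917 0.11229293 0.157     ] 0.2748260779796366
yaw knobs 5.548550362726684
spindles [[0.5146 0.3316 0.018 ]
 [0.5223 0.2528 0.018 ]
 [0.5295 0.1734 0.018 ]]
0.15891575265559932 5.391441695379674
bar [[0.5698 0.3693 0.107 ]
 [0.5896 0.1467 0.107 ]] 0.22353806173157775 5.095727110859013
base [[0.443  0.4129 0.014 ]
 [0.474  0.0842 0.014 ]] 0.3301321823660879 5.387849167130367
guardtop [[0.4128 0.3423 0.07  ]
 [0.4275 0.1519 0.07  ]]
green [ 0.43103514 -0.25415006  0.074     ] [ 0.56443277 -0.53217227  0.074     ]
[298.17072175 268.14826032]
[300.1151829  312.99368952]
[313.20131866 347.90718322]
```

```bash
python3 -m jog '[[2,-4.4,0,-8.4],[2,-4.4,0,-8.4],[2,-4.4,0,-8.4],[2,-4.4,0,-8.4],[2,-4.4,0,-8.4],[2,-4.4,0,-8.4],[2,-4.4,0,-8],[2,-4.4,0,0],[0,-4.7,0,0],[0,-4.7,0,0],[0,-4.7,0,0],[0,-4.7,0,0],[0,-4.7,0,0],[0,-4.7,0,0],[0,-4.7,0,0],[0,-4.7,0,0],[0.5,-4.7,-2,0],[0,0,-2,0],[0,0,-2,0]]' 8.5
python3 - <<'E'
from h import *
print(sensors.get_state()['tcp_pos'],sensors.get_state()['ee_rot'],sensors.get_state()['joints'])
im=optics.camera('wrist')[:,:,::-1];cv2.imwrite('pics/2w.png',im)
E
```

```text
time: 2.05
tcp_pos: [0.4623, -0.1699, 0.1711]
ee_rot: [0.0, 0.674, 0.739, -0.0]
ft_force: [-0.3, 1.8, 0.2]
width: 0.0852
[ 0.46227484 -0.16991375  0.17109274] [ 2.84605214e-04  6.74150153e-01  7.38594256e-01 -1.23969275e-04] [-0.04793246  0.40947907  0.42827275  2.00065732 -0.23701411  0.77864147
  0.61005292]
```

View pics/2w.png

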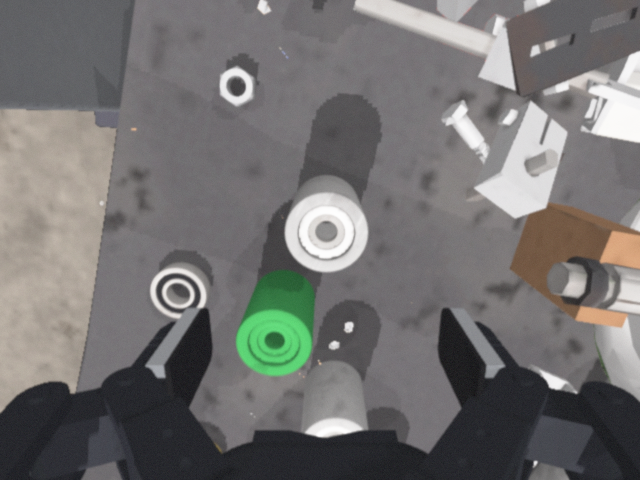

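```bash
cat >> h.py <<'E'
def sleeve_w(im,ci,guess,z=.074,rad=.03):
    """centre of the bright top face near the guess"""
    g=proj(ci,(guess[0],guess[1],z)); g2=proj(ci,(guess[0]+rad,guess[1],z)); R=np.hypot(*(g2-g))*1.3
    hsv=cv2.cvtColor(im,cv2.COLOR_BGR2HSV)
    m=((hsv[...,1]<45)&(hsv[...,2]>205)).astype(np.uint8)
    yy,xx=np.mgrid[:480,:640]; m[np.hypot(xx-g[0],yy-g[1])>R]=0
    cs,_=cv2.findContours(m,cv2.RETR_EXTERNAL,cv2.CHAIN_APPROX_NONE)
    c=max(cs,key=cv2.contourArea); e=cv2.fitEllipse(cv2.convexHull(c))
    return g,e,onz(ci,*e[0],z)
E
python3 - <<'E'
from h import *
im=cv2.imread('pics/2w.png');ci=optics.camera_info('wrist')
print(sleeve_w(im,ci,(.463,-.169)))
print(onz(ci,326,231,.074),onz(ci,327,231,0),proj(ci,sensors.get_state()['tcp_pos']))
hsv=cv2.cvtColor(im,cv2.COLOR_BGR2HSV)
for v in range(180,275,6):print(v,hsv[v,326])
o,d=ray(ci,320,240);print(o)
E
```

```text
(array([328.97178654, 242.25582702]), ((325.9929504394531, 232.02102661132812), (77.40406036376953, 81.3911361694336), 92.85481262207031), array([ 0.46049988, -0.16247082,  0.074     ]))
[ 0.46044212 -0.16180739  0.074     ] [ 4.63160249e-01 -1.83326215e-01  5.55111512e-17] [325.32661947 312.62091404]
180 [ 20   6 134]
186 [ 20   5 141]
192 [  0   1 176]
198 [ 10   3 227]
204 [  0   2 229]
210 [  0   1 254]
216 [  5   7 230]
222 [150   3 101]
228 [ 15   4 142]
234 [  0   5 146]
240 [ 15   8 134]
246 [ 12   6 229]
252 [  0   0 252]
258 [170   4 200]
264 [ 30   1 227]
270 [  0   2 227]
[ 0.45438521 -0.09296479  0.30989482]
```

```bash
python3 - <<'E'
from h import *
for n in('top','side'):
    im=optics.camera(n)[:,:,::-1];cv2.imwrite(f'pics/3{n}.png',im)
a=cv2.imread('pics/3top.png')[180:330,130:490];b=cv2.imread('pics/3side.png')[230:410,200:400]
cv2.imwrite('pics/3c.png',np.hstack([cv2.resize(a,None,fx=2,fy=2),]));cv2.imwrite('pics/3d.png',cv2.resize(b,None,fx=3,fy=3))
E
```

```text
(no output)
```

View pics/3c.png

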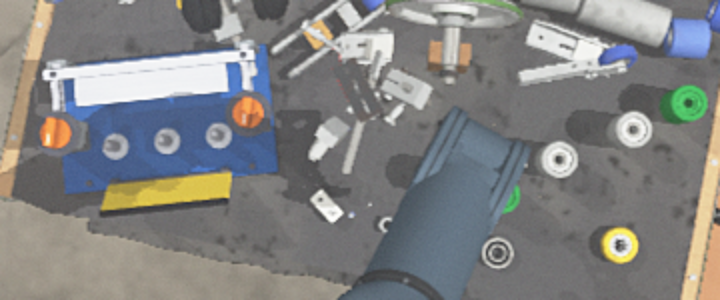

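View pics/3d.png

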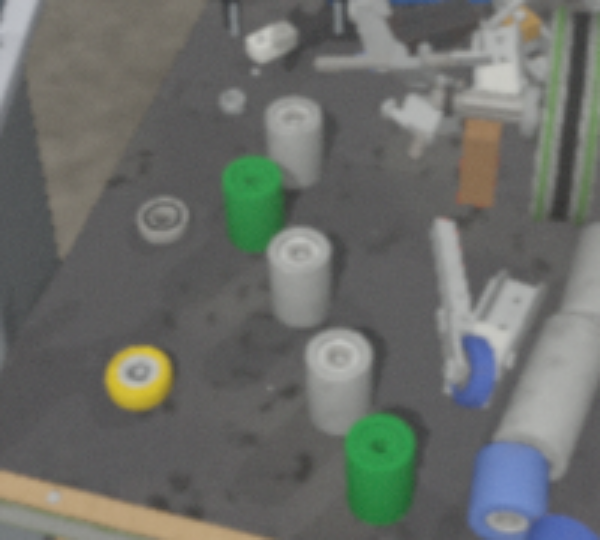

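```bash
python3 -m jog '[[0,0,-2,0],[0,0,-2,0],[0,0,0,0],[0,0,0,0]]'; python3 - <<'E'
from h import *
ci=optics.camera_info('wrist');im=optics.camera('wrist')[:,:,::-1].copy();cv2.imwrite('pics/4w.png',im)
print(sensors.get_state()['tcp_pos'])
print(sleeve_w(im,ci,(.4605,-.165)))
E
```

```text
time: 2.6
tcp_pos: [0.463, -0.1679, 0.1328]
ee_rot: [0.0, 0.673, 0.74, 0.0]
ft_force: [0.1, -0.1, -0.1]
width: 0.0852
[ 0.46329409 -0.1680708   0.1330707 ]
(array([321.11300619, 255.24421224]), ((324.5335693359375, 255.72335815429688), (89.28923034667969, 95.56062316894531), 92.88098907470703), array([ 0.46237048, -0.16509944,  0.074     ]))
```

View pics/4w.png

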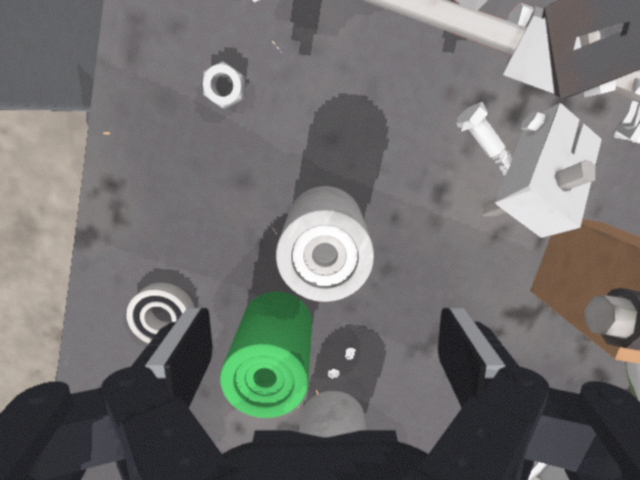

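```bash
python3 -m jog '[[0,0.1,-2.5,0.2],[0,0,-2.5,0],[0,0,-2,0],[0,0,-1.5,0],[0,0,-0.8,0],[0,0,0,0],[0,0,0,0]]' 
python3 -m jog '[[0,0,0,0],[0,0,0,0],[0,0,0,0],[0,0,0,0],[0,0,0,0],[0,0,0,0]]' 4.5
python3 -m jog '[[0,0,0.5,0],[0,0,1.5,0],[0,0,4,0],[0,0,4,0],[0,0,4,0],[0,0,4,0],[0,0,1,0],[0,0,0,0],[0,0,0,0]]' 
python3 - <<'E'
from h import *
ci=optics.camera_info('wrist');im=optics.camera('wrist')[:,:,::-1].copy();cv2.imwrite('pics/5w.png',im)
s=sensors.get_state();p=s['tcp_pos'];print(p,s['ee_rot'],s['width'])
print(sleeve_w(im,ci,p,p[2]+.034))
E
```

```text
time: 3.35
tcp_pos: [0.4632, -0.1672, 0.0397]
ee_rot: [0.001, 0.672, 0.741, 0.0]
ft_force: [-0.0, 0.2, 0.6]
width: 0.0851
time: 3.95
tcp_pos: [0.463, -0.167, 0.0396]
ee_rot: [0.0, 0.671, 0.741, 0.0]
ft_force: [-1.2, 0.6, 8.9]
width: 0.0518
time: 4.85
tcp_pos: [0.4619, -0.1665, 0.2277]
ee_rot: [-0.001, 0.671, 0.741, -0.0]
ft_force: [-0.3, 0.3, -2.9]
width: 0.0517
[ 0.46169267 -0.16648068  0.22730803] [-1.18896022e-03  6.71480080e-01  7.41021402e-01 -6.08965223e-04] 0.05163725589751541
(array([324.60476292, 363.00570588]), ((336.6932678222656, 348.97845458984375), (99.14479064941406, 134.06996154785156), 82.13490295410156), array([ 0.46498655, -0.1609738 ,  0.26130803]))
```

View pics/5w.png

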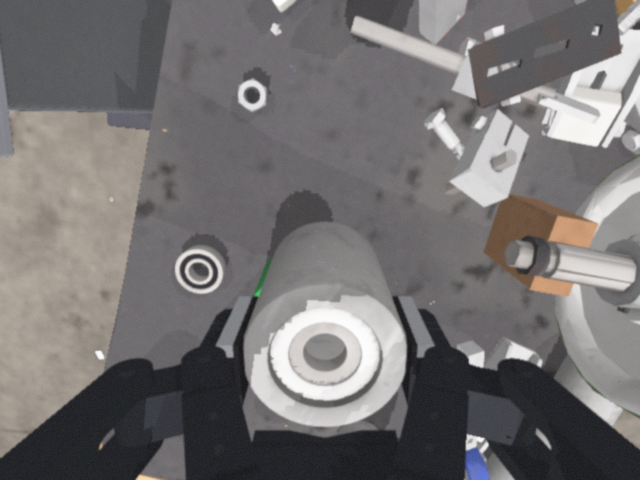

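```bash
python3 -m jog '[[0.7,4.1,0,0],[0.7,4.1,0,0],[0.7,4.1,0,0],[0.7,4.1,0,0],[0.7,4.1,0,0],[0.7,4.1,0,0],[0.7,4.1,0,0],[0.7,4.1,0,0],[0,0,0,0],[0,0,0,0],[0,0,0,0]]' 
python3 - <<'E'
from h import *
ci=optics.camera_info('wrist');im=optics.camera('wrist')[:,:,::-1].copy();cv2.imwrite('pics/6w.png',im)
s=sensors.get_state();p=s['tcp_pos'];print(p,s['ee_rot'],s['width'])
for q in((.5146,.3316),(.5223,.2528),(.5295,.1734)):print(proj(ci,(*q,.018)),proj(ci,(*q,.068)))
E
```

```text
time: 6.0
tcp_pos: [0.518, 0.1597, 0.2276]
ee_rot: [-0.0, 0.672, 0.741, -0.001]
ft_force: [0.3, 0.2, -2.2]
width: 0.0517
[0.51821801 0.15942558 0.22798952] [-1.47440214e-04  6.72279123e-01  7.40297134e-01 -9.55378674e-04] 0.05171462580078278
[342.76559034 -14.38867178] [345.8554368  -38.12391964]
[341.56739671  93.75456743] [344.19443323  90.2995319 ]
[339.90596347 187.96633381] [342.06869792 199.46212943]
```

View pics/6w.png

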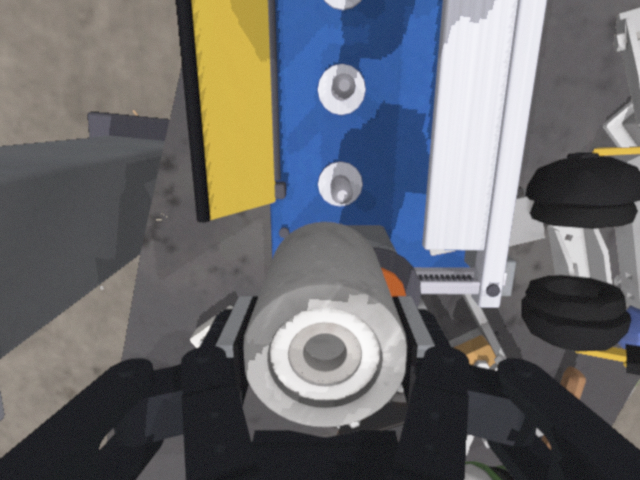

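```bash
python3 - <<'E'
from h import *
im=cv2.imread('pics/6w.png');ci=optics.camera_info('wrist');p=sensors.get_state()['tcp_pos']
g=im.mean(2).astype(int)
print([(v,g[v,323:328].mean().round()) for v in range(270,432,4)])
print([(u,g[358:362,u].mean().round()) for u in range(236,416,4)])
hsv=cv2.cvtColor(im,cv2.COLOR_BGR2HSV)
for w,a in((2,(341,90)),(3,(340,185))):
    m=np.zeros((480,640),np.uint8);m[a[1]-30:a[1]+30,a[0]-30:a[0]+30]=1
    m&=((hsv[...,1]<60)&(hsv[...,2]>90)).astype(np.uint8)
    cs,_=cv2.findContours(m,0,1);c=max(cs,key=cv2.contourArea);e=cv2.fitEllipse(cv2.convexHull(c));print(w,e,onz(ci,*e[0],.018))
for v in(350,354,358,362):print(onz(ci,325,v,p[2]+.034)-p)
E
cat > /dev/null; python3 -c "
import cv2;im=cv2.imread('pics/6w.png');cv2.imwrite('pics/6c.png',cv2.resize(im[270:440,220:430],None,fx=3,fy=3))"
```

```text
[(270, np.float64(120.0)), (274, np.float64(122.0)), (278, np.float64(123.0)), (282, np.float64(130.0)), (286, np.float64(151.0)), (290, np.float64(149.0)), (294, np.float64(145.0)), (298, np.float64(144.0)), (302, np.float64(209.0)), (306, np.float64(212.0)), (310, np.float64(234.0)), (314, np.float64(243.0)), (318, np.float64(245.0)), (322, np.float64(214.0)), (326, np.float64(195.0)), (330, np.float64(199.0)), (334, np.float64(131.0)), (338, np.float64(117.0)), (342, np.float64(114.0)), (346, np.float64(121.0)), (350, np.float64(122.0)), (354, np.float64(123.0)), (358, np.float64(123.0)), (362, np.float64(100.0)), (366, np.float64(109.0)), (370, np.float64(121.0)), (374, np.float64(184.0)), (378, np.float64(186.0)), (382, np.float64(180.0)), (386, np.float64(191.0)), (390, np.float64(231.0)), (394, np.float64(222.0)), (398, np.float64(209.0)), (402, np.float64(81.0)), (406, np.float64(88.0)), (410, np.float64(162.0)), (414, np.float64(170.0)), (418, np.float64(177.0)), (422, np.float64(181.0)), (426, np.float64(154.0)), (430, np.float64(91.0))]
[(236, np.float64(34.0)), (240, np.f
[... 852 characters left out ...]
.float64(240.0)), (376, np.float64(231.0)), (380, np.float64(110.0)), (384, np.float64(200.0)), (388, np.float64(207.0)), (392, np.float64(194.0)), (396, np.float64(188.0)), (400, np.float64(194.0)), (404, np.float64(181.0)), (408, np.float64(24.0)), (412, np.float64(31.0))]
2 ((341.197021484375, 88.88788604736328), (46.993568420410156, 50.402610778808594), 6.140233516693115) [0.52197517 0.25646759 0.018     ]
3 ((339.7731018066406, 183.50717163085938), (43.84375762939453, 44.03857421875), 48.27262496948242) [0.52930236 0.17719399 0.018     ]
[-0.000582    0.00510459  0.034     ]
[-0.00044272  0.00365633  0.034     ]
[-0.00030246  0.00219781  0.034     ]
[-0.0001612   0.00072893  0.034     ]
```

View pics/6c.png

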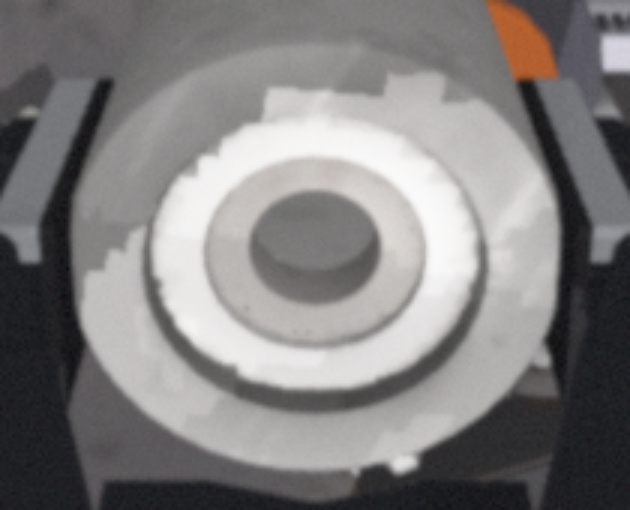

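```bash
python3 -m jog '[[-0.1,4.35,0,0],[-0.1,4.35,0,0],[-0.1,4.35,0,0],[-0.05,4.35,0,0],[0,0,-3,0],[0,0,-3,0],[0,0,-3,0],[0,0,-1,0],[0,0,0,0],[0,0,0,0]]' 
python3 - <<'E'
from h import *
ci=optics.camera_info('wrist');im=optics.camera('wrist')[:,:,::-1].copy();cv2.imwrite('pics/7w.png',im)
s=sensors.get_state();p=s['tcp_pos'];print(p,s['ee_rot'],s['width'])
im=optics.camera('side')[:,:,::-1].copy();cv2.imwrite('pics/7s.png',cv2.resize(im[130:250,270:430],None,fx=5,fy=5))
E
```

```text
time: 7.05
tcp_pos: [0.5161, 0.3347, 0.13]
ee_rot: [0.0, 0.672, 0.741, 0.001]
ft_force: [-0.8, 0.2, -1.2]
width: 0.0519
[0.51618288 0.3349395  0.13036284] [2.75607080e-04 6.71881583e-01 7.40657738e-01 1.08487757e-03] 0.05181845850855991
```

View pics/7s.png

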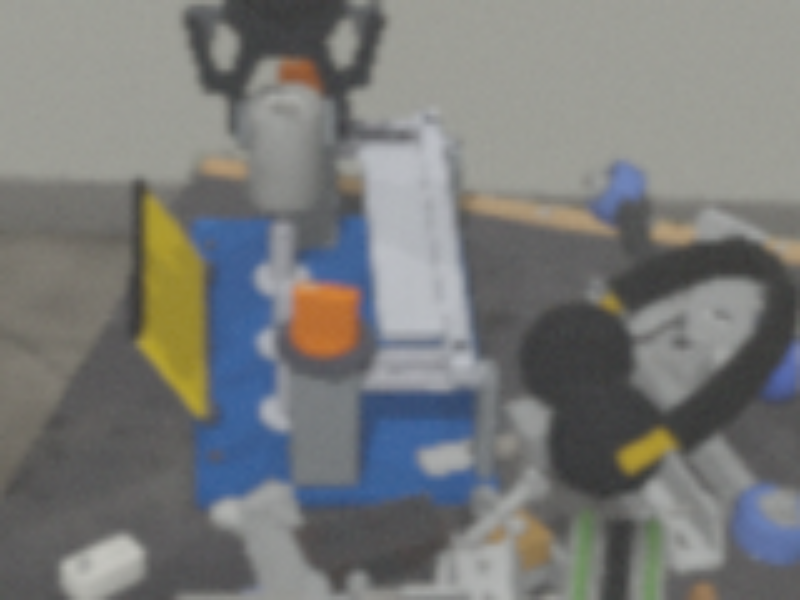

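Side crop: sleeve (288,160) hangs just above the left pin (284,230), well clear of the guard. Small correction, then lower.

```bash
python3 -m jog '[[-0.13,-0.13,-1,0],[0,0,-1,0],[0,0,-1,0],[0,0,-1,0],[0,0,-1,0],[0,0,0,0]]' 
python3 - <<'E'
from h import *
s=sensors.get_state();p=s['tcp_pos'];print(p,s['ft_force'],s['ft_torque'])
im=optics.camera('side')[:,:,::-1].copy();cv2.imwrite('pics/8s.png',cv2.resize(im[130:250,270:430],None,fx=5,fy=5))
E
```

```text
time: 7.75
tcp_pos: [0.5129, 0.3332, 0.0769]
ee_rot: [-0.0, 0.672, 0.741, -0.001]
ft_force: [0.1, 0.2, -2.5]
width: 0.0515
[0.51290427 0.33322395 0.07692615] [ 0.08626923  0.21716848 -2.53019656] [-0.06161401  0.00804205  0.02641059]
```

View pics/8s.png

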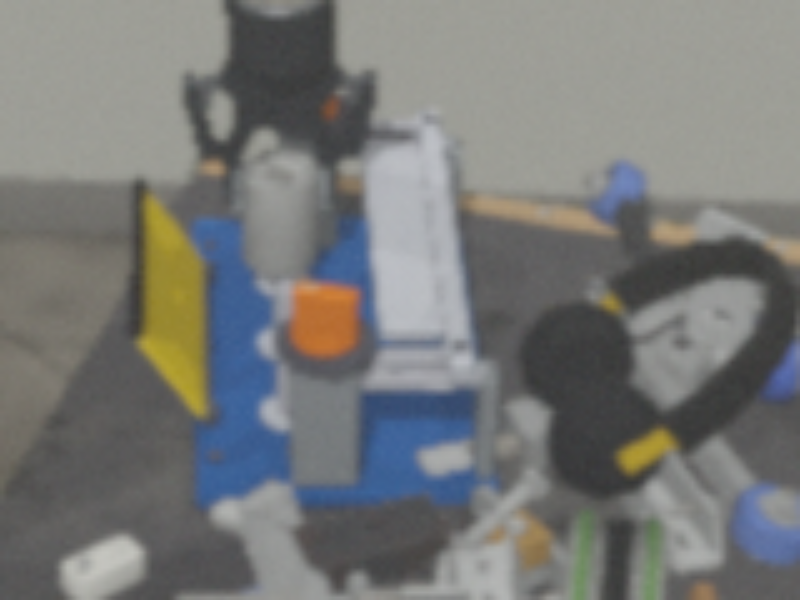

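```bash
python3 -m jog '[[0.1,0,-1,0],[0,0,-0.6,0],[0,0,-0.3,0],[0,0,0,0]]'; python3 -m jog '[[0,0,-0.2,0],[0,0,0,0]]'
```

```text
time: 8.2
tcp_pos: [0.5145, 0.3335, 0.0593]
ee_rot: [-0.0, 0.672, 0.741, -0.0]
ft_force: [-0.1, 0.4, -2.2]
width: 0.0523
time: 8.4
tcp_pos: [0.5149, 0.3338, 0.0579]
ee_rot: [0.0, 0.672, 0.741, 0.0]
ft_force: [0.7, -0.2, -1.6]
width: 0.0514
```

```bash
python3 -m jog '[[0,0,-0.15,0],[0,0,-0.15,0],[0,0,0,0]]'; python3 -m jog '[[0,0,0,0],[0,0,0,0],[0,0,0,0]]' 6.6;  python3 - <<'E'
from h import *
s=sensors.get_state();print(s['tcp_pos'],s['ft_force'],s['width'])
im=optics.camera('wrist')[:,:,::-1].copy();cv2.imwrite('pics/9w.png',im)
E
```

```text
time: 8.7
tcp_pos: [0.515, 0.3339, 0.0576]
ee_rot: [-0.0, 0.672, 0.741, 0.001]
ft_force: [-8.3, -3.5, 26.9]
width: 0.0519
time: 9.0
tcp_pos: [0.5151, 0.3339, 0.055]
ee_rot: [0.0, 0.672, 0.741, 0.0]
ft_force: [-0.3, 0.0, 2.4]
width: 0.0663
[0.51505918 0.33390855 0.05499801] [-0.26523099  0.03228479  2.3840146 ] 0.06633812900062916
```

View pics/9w.png

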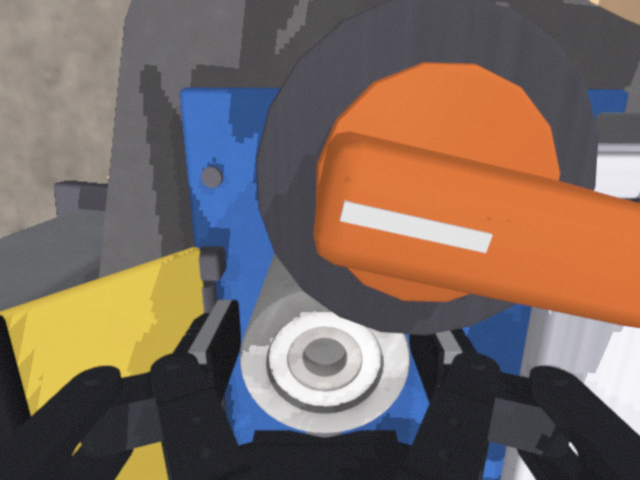

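```bash
python3 -m jog '[[0,0,2,0],[0,0,4.5,0],[0,0,4.5,0],[0,0,4.5,0],[-0.2,-4.8,0,0],[-0.2,-4.8,0,0],[-0.2,-4.8,0,0],[-0.2,-4.8,0,0],[-0.2,-4.8,0,0],[-0.2,-4.8,0,0],[-0.2,-4.8,0,0],[-0.2,-4.8,0,0],[-0.2,-4.8,0,0],[-0.2,-4.8,0,0],[-0.2,-4.8,0,0],[-0.2,-4.8,0,0],[-0.2,-4.8,0,0],[-0.3,-4.7,0,0],[0,0,-4,0],[0,0,-3.5,0]]' 8.5
python3 -m jog '[[0,0,0,0],[0,0,0,0]]'
python3 - <<'E'
from h import *
ci=optics.camera_info('wrist');im=optics.camera('wrist')[:,:,::-1].copy();cv2.imwrite('pics/10w.png',im)
s=sensors.get_state();print(s['tcp_pos'])
print(sleeve_w(im,ci,(.4854,-.3355)))
im=optics.camera('top')[:,:,::-1].copy();cv2.imwrite('pics/10t.png',cv2.resize(im[180:330,130:490],None,fx=2,fy=2))
E
```

```text
time: 11.05
tcp_pos: [0.4853, -0.3396, 0.1339]
ee_rot: [0.001, 0.673, 0.74, -0.0]
ft_force: [1.1, 1.7, -0.5]
width: 0.0849
time: 11.25
tcp_pos: [0.4857, -0.3372, 0.135]
ee_rot: [-0.001, 0.672, 0.741, -0.0]
ft_force: [0.4, 0.3, 0.3]
width: 0.085
[ 0.48634786 -0.33765806  0.136053  ]
(array([325.23069434, 256.32945948]), ((324.4482421875, 255.2071990966797), (89.00566864013672, 95.02245330810547), 89.50502014160156), array([ 0.48490967, -0.33489176,  0.074     ]))
```

View pics/10w.png

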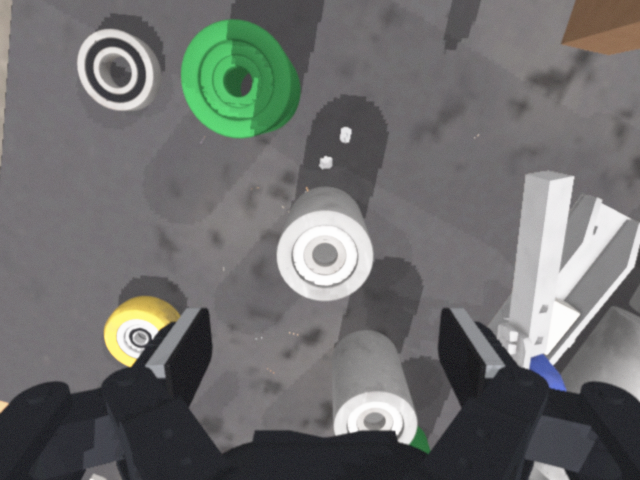

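View pics/10t.png

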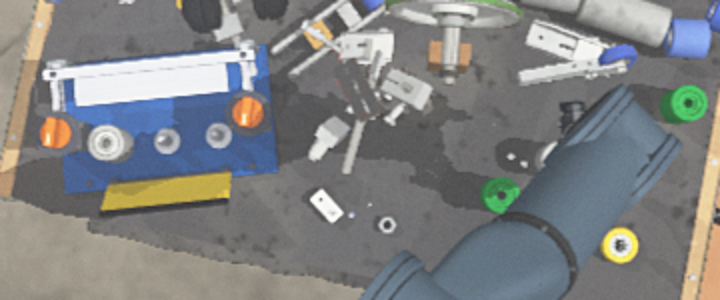

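Wrist picture: sleeve B at (325,255), clear; top crop: sleeve A sits on the left spindle at (108,143).

```bash
python3 -m jog '[[-0.1,0.1,-2.5,0],[0,0,-2.5,0],[0,0,-2.1,0],[0,0,-1.6,0],[0,0,-0.8,0],[0,0,0,0],[0,0,0,0]]' 
python3 -m jog '[[0,0,0,0],[0,0,0,0],[0,0,0,0],[0,0,0,0],[0,0,0,0],[0,0,0,0]]' 4.5
python3 -m jog '[[0,0,0.5,0],[0,0,1.5,0],[0,0,4,0],[0,0,4,0],[0,0,4,0],[0,0,4,0],[0,0,1,0],[0.2,4.9,0,0],[0.2,4.9,0,0],[0.3,4.9,0,0],[0.3,4.9,0,0],[0.3,4.9,0,0],[0.3,4.9,0,0],[0.3,4.9,0,0],[0.3,4.9,0,0],[0.3,4.9,0,0],[0.3,4.9,0,0],[0.3,4.9,0,0],[0.4,5,0,0]]' 
```

```text
time: 12.05
tcp_pos: [0.4855, -0.3367, 0.0411]
ee_rot: [0.001, 0.671, 0.741, 0.0]
ft_force: [0.1, -0.3, -0.4]
width: 0.0848
time: 12.65
tcp_pos: [0.4853, -0.3366, 0.0409]
ee_rot: [0.001, 0.672, 0.741, 0.0]
ft_force: [-0.6, 1.6, 7.9]
width: 0.0519
time: 14.55
tcp_pos: [0.5189, 0.2542, 0.2291]
ee_rot: [-0.0, 0.672, 0.741, -0.001]
ft_force: [1.8, -0.7, -2.2]
width: 0.0523
```

```bash
python3 -m jog '[[0.3,0,-3,0],[0,0,-3,0],[0,0,-3,0],[0,0,-1,0],[0,0,0,0],[0,0,0,0]]' 
python3 - <<'E'
from h import *
s=sensors.get_state();p=s['tcp_pos'];print(p,s['ft_force'],s['width'])
im=optics.camera('side')[:,:,::-1].copy();cv2.imwrite('pics/11s.png',cv2.resize(im[130:250,270:430],None,fx=5,fy=5))
E
```

```text
time: 15.15
tcp_pos: [0.5233, 0.2525, 0.1306]
ee_rot: [0.0, 0.672, 0.741, 0.0]
ft_force: [-0.1, 0.1, -2.2]
width: 0.0519
[0.52334362 0.25251887 0.13063991] [-0.12275562  0.09582633 -2.21290769] 0.051917397075049956
```

View pics/11s.png

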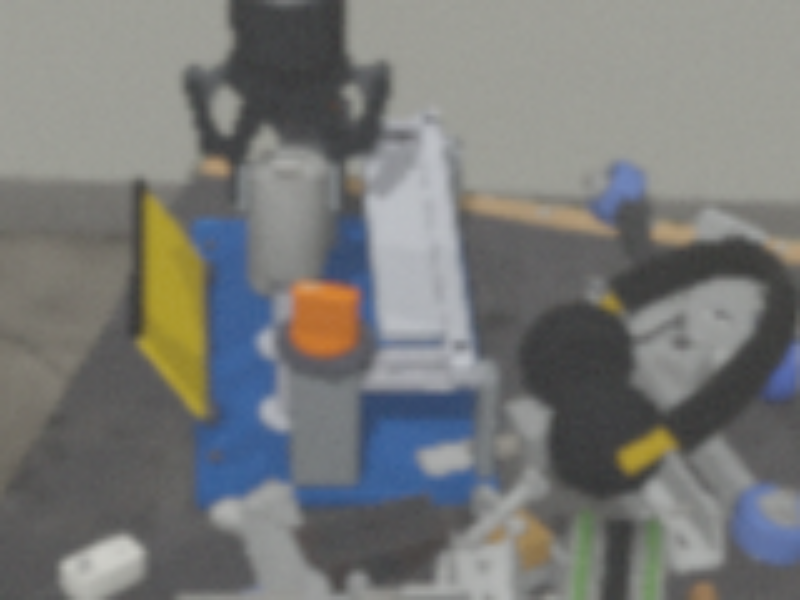

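Sleeve B hangs above the middle pin at crop (288,220). Correct (-0.1, +0.15 cm) and lower to the contact.

```bash
python3 -m jog '[[-0.1,0.15,-1,0],[0,0,-1,0],[0,0,-1,0],[0,0,-1,0],[0,0,-1,0],[0,0,0,0]]' ; python3 -m jog '[[0,0,-1,0],[0,0,-0.6,0],[0,0,-0.3,0],[0,0,0,0]]'; python3 -m jog '[[0,0,-0.15,0],[0,0,0,0]]'
```

```text
time: 15.8
tcp_pos: [0.5209, 0.2536, 0.0781]
ee_rot: [-0.0, 0.672, 0.741, -0.001]
ft_force: [0.3, 0.3, -1.9]
width: 0.0522
time: 16.2
tcp_pos: [0.5216, 0.254, 0.0604]
ee_rot: [-0.0, 0.672, 0.741, -0.0]
ft_force: [-0.2, -0.6, -2.9]
width: 0.0521
time: 16.4
tcp_pos: [0.5219, 0.2541, 0.0594]
ee_rot: [0.0, 0.672, 0.741, 0.0]
ft_force: [-0.5, 1.0, -2.2]
width: 0.0523
```

```bash
python3 -m jog '[[0,0,-0.15,0],[0,0,-0.15,0],[0,0,0,0]]'; python3 -m jog '[[0,0,0,0],[0,0,0,0],[0,0,0,0]]' 6.6
python3 - <<'E'
from h import *
im=optics.camera('wrist')[:,:,::-1].copy();cv2.imwrite('pics/12w.png',im)
E
```

```text
time: 16.7
tcp_pos: [0.5221, 0.2542, 0.0588]
ee_rot: [-0.0, 0.672, 0.741, 0.001]
ft_force: [-7.0, -2.9, 25.8]
width: 0.0519
time: 17.0
tcp_pos: [0.5219, 0.2541, 0.0564]
ee_rot: [0.0, 0.672, 0.741, 0.0]
ft_force: [-0.4, 0.3, -0.6]
width: 0.066
```

View pics/12w.png

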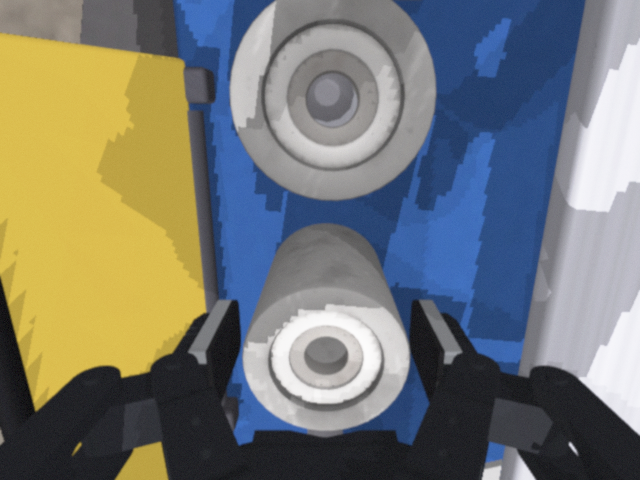

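B is seated (26 N contact; A above it at (332,97) with the pin in its bore). On to sleeve C.

```bash
python3 -m jog '[[0,0,2,0],[0,0,4.5,0],[0,0,4.5,0],[0,0,4.5,0],[0,-4.8,0,0],[0,-4.8,0,0],[0,-4.8,0,0],[0,-4.8,0,0],[0,-4.8,0,0],[0,-4.8,0,0],[0,-4.8,0,0],[0,-4.8,0,0],[0,-4.8,0,0],[0.1,-4.8,0,0],[0.1,-4.8,0,0],[0.1,-4.8,0,0],[0.1,-4.8,0,0],[0.1,-4.8,-2,0],[0.1,-3,-3,0],[0,0,-3,0]]' 8.5
python3 -m jog '[[0,0,0,0],[0,0,0,0]]'
python3 - <<'E'
from h import *
ci=optics.camera_info('wrist');im=optics.camera('wrist')[:,:,::-1].copy();cv2.imwrite('pics/13w.png',im)
s=sensors.get_state();print(s['tcp_pos'],s['ee_rot'])
print(sleeve_w(im,ci,(.5285,-.446)))
E
```

```text
time: 19.05
tcp_pos: [0.5255, -0.4521, 0.1309]
ee_rot: [0.001, 0.674, 0.739, -0.002]
ft_force: [0.2, -0.1, -0.4]
width: 0.0848
time: 19.25
tcp_pos: [0.5279, -0.4454, 0.132]
ee_rot: [-0.001, 0.671, 0.741, 0.0]
ft_force: [0.1, 0.3, 1.1]
width: 0.0852
[ 0.52856252 -0.44570055  0.13328636] [4.60592130e-04 6.71169966e-01 7.41303334e-01 1.78042959e-04]
(array([326.38863354, 262.44565191]), ((325.9542541503906, 262.2319030761719), (88.58402252197266, 95.5794677734375), 89.71849060058594), array([ 0.52825315, -0.44589995,  0.074     ]))
```

View pics/13w.png

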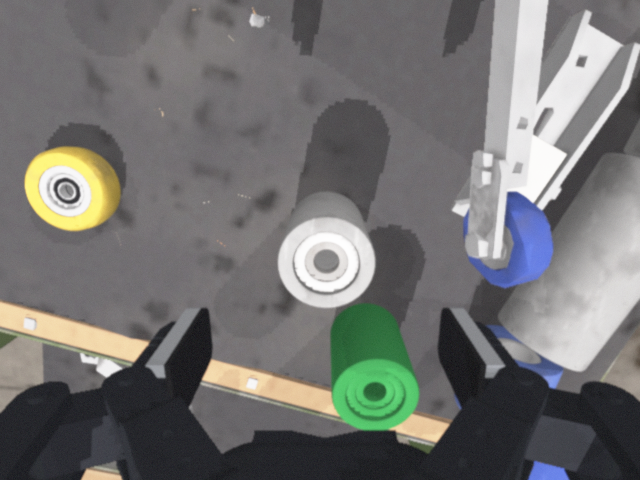

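```bash
python3 -m jog '[[0,-0.2,-2.5,0],[0,0,-2.5,0],[0,0,-2.1,0],[0,0,-1.4,0],[0,0,-0.8,0],[0,0,0,0],[0,0,0,0]]' 
python3 -m jog '[[0,0,0,0],[0,0,0,0],[0,0,0,0],[0,0,0,0],[0,0,0,0],[0,0,0,0]]' 4.5
python3 -m jog '[[0,0,0.5,0],[0,0,1.5,0],[0,0,4,0],[0,0,4,0],[0,0,4,0],[0,0,4,0],[0,0,1,0],[0,4.8,0,0],[0,4.8,0,0],[0,4.8,0,0],[0,4.8,0,0],[0,4.8,0,0],[0,4.8,0,0],[0,4.8,0,0],[0,4.8,0,0],[0,4.8,0,0],[0,4.8,0,0],[0,4.8,0,0],[0,4.8,0,0],[0.1,4.65,0,0]]' 
```

```text
time: 20.0
tcp_pos: [0.5283, -0.4485, 0.0403]
ee_rot: [0.001, 0.671, 0.741, 0.0]
ft_force: [-0.4, 0.1, 0.8]
width: 0.0847
time: 20.6
tcp_pos: [0.5281, -0.4485, 0.0403]
ee_rot: [0.001, 0.672, 0.741, 0.0]
ft_force: [0.0, 1.6, 5.6]
width: 0.0531
time: 22.6
tcp_pos: [0.528, 0.1764, 0.2294]
ee_rot: [-0.0, 0.671, 0.741, 0.0]
ft_force: [0.7, 0.0, -2.2]
width: 0.0528
```

```bash
python3 -m jog '[[0.1,0,-3,0],[0,0,-3,0],[0,0,-3,0],[0,0,-1,0],[0,0,0,0],[0,0,0,0]]' 
python3 - <<'E'
from h import *
s=sensors.get_state();p=s['tcp_pos'];print(p,s['ft_force'],s['width'])
im=optics.camera('side')[:,:,::-1].copy();cv2.imwrite('pics/14s.png',cv2.resize(im[130:250,270:430],None,fx=5,fy=5))
E
```

```text
time: 23.2
tcp_pos: [0.5304, 0.1743, 0.1302]
ee_rot: [0.0, 0.672, 0.741, 0.001]
ft_force: [0.5, -0.1, -1.8]
width: 0.0528
[0.53041818 0.17432396 0.13019636] [ 0.47390016 -0.08581821 -1.81309853] 0.05277170767758198
```

View pics/14s.png

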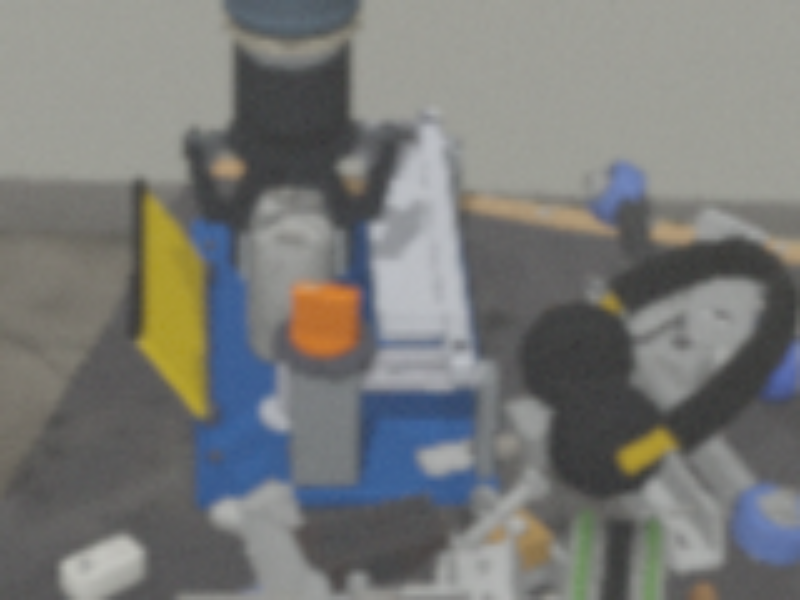

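Sleeve C is above the right pin (crop (285,320)), pose on target. Lower.

```bash
python3 -m jog '[[0,0,-1,0],[0,0,-1,0],[0,0,-1,0],[0,0,-1,0],[0,0,-1,0],[0,0,0,0]]' ; python3 -m jog '[[0,0,-1,0],[0,0,-0.6,0],[0,0,-0.3,0],[0,0,0,0]]'; python3 -m jog '[[0,0,-0.15,0],[0,0,0,0]]'
```

```text
time: 23.85
tcp_pos: [0.5288, 0.1741, 0.0774]
ee_rot: [-0.001, 0.672, 0.741, -0.001]
ft_force: [-0.2, -0.1, -1.4]
width: 0.0529
time: 24.25
tcp_pos: [0.5295, 0.1743, 0.0596]
ee_rot: [-0.0, 0.672, 0.741, -0.0]
ft_force: [0.7, 0.4, -2.5]
width: 0.0529
time: 24.45
tcp_pos: [0.5298, 0.1744, 0.0587]
ee_rot: [0.0, 0.672, 0.741, 0.0]
ft_force: [-0.4, -0.4, -2.6]
width: 0.053
```

```bash
python3 -m jog '[[0,0,-0.15,0],[0,0,-0.15,0],[0,0,0,0]]'; python3 -m jog '[[0,0,0,0],[0,0,0,0],[0,0,0,0]]' 6.6
python3 -m jog '[[0,0,2,0],[0,0,4,0],[0,0,4,0],[0,-1,4,0],[0,-1,2,0],[0,-1,0,0],[0,-2,0,0],[0,-3,0,0],[0,0,0,0],[0,0,0,0],[0,0,0,0]]'
python3 - <<'E'
from h import *
ci=optics.camera_info('wrist');np.save('ci15.npy',ci,allow_pickle=True);im=optics.camera('wrist')[:,:,::-1].copy();cv2.imwrite('pics/15w.png',im)
s=sensors.get_state();print(s['tcp_pos'],s['ee_rot'],s['joints'])
im=optics.camera('top')[:,:,::-1].copy();cv2.imwrite('pics/15t.png',im);cv2.imwrite('pics/15tc.png',cv2.resize(im[180:330,130:490],None,fx=2,fy=2))
E
```

```text
time: 24.75
tcp_pos: [0.5301, 0.1745, 0.0581]
ee_rot: [-0.0, 0.672, 0.741, 0.001]
ft_force: [-6.9, -1.0, 28.3]
width: 0.0528
time: 25.05
tcp_pos: [0.53, 0.1745, 0.056]
ee_rot: [0.0, 0.672, 0.741, 0.0]
ft_force: [-2.9, -0.7, 6.3]
width: 0.0662
time: 26.15
tcp_pos: [0.5295, 0.0951, 0.2149]
ee_rot: [-0.0, 0.671, 0.741, -0.0]
ft_force: [0.2, 0.9, 0.6]
width: 0.0662
[0.52953551 0.09534728 0.21495436] [-3.90610632e-04  6.71074449e-01  7.41389819e-01 -2.61455749e-04] [-0.53519263  0.4137707   0.39035742  1.83223386 -0.19191315  0.93340348
  0.03985064]
```

View pics/15w.png

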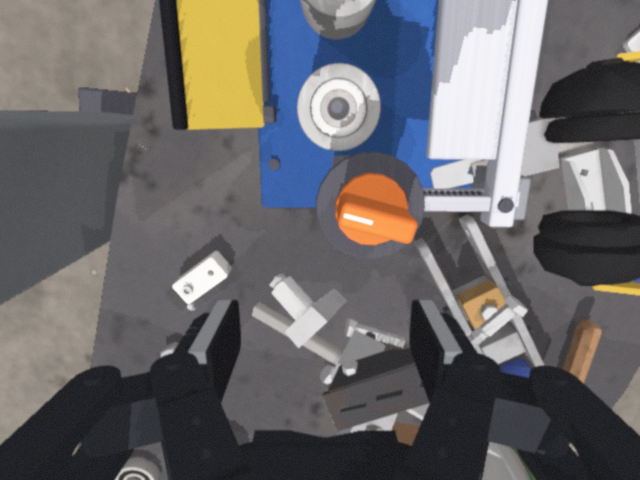

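View pics/15tc.png

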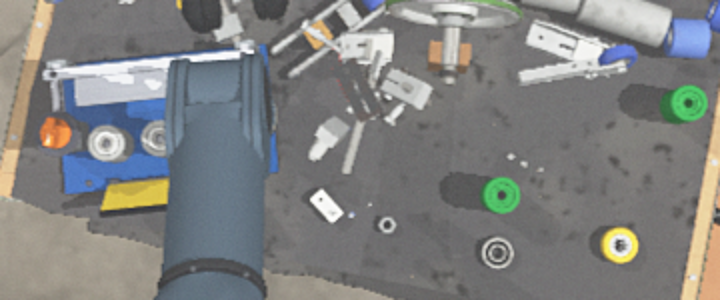

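```bash
python3 -c "
import cv2;im=cv2.imread('pics/15w.png');cv2.imwrite('pics/15c.png',cv2.resize(im[160:270,310:440],None,fx=5,fy=5,interpolation=cv2.INTER_CUBIC))"
```

```text
(no output)
```

View pics/15c.png

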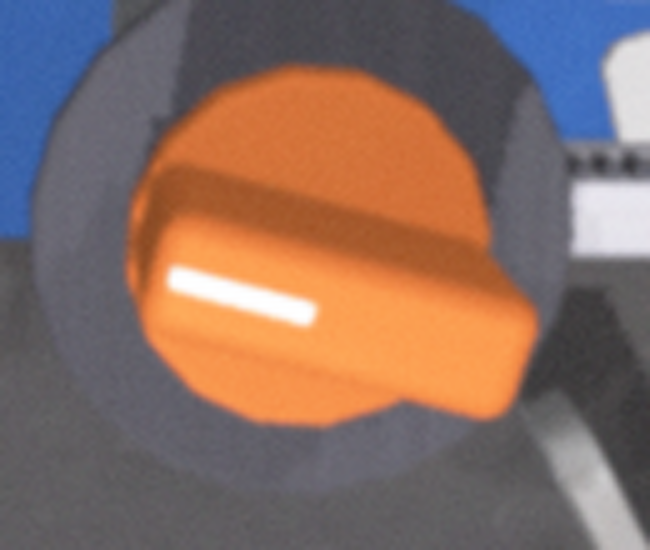

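```bash
python3 - <<'E'
from h import *
ci=np.load('ci15.npy',allow_pickle=True).item()
P=lambda u,v,z=.159:onz(ci,u/5+310-.4,v/5+160-.4,z)
a,b=P(170,280),P(315,312);d=b-a;print('stripe',np.degrees(np.arctan2(d[1],d[0])))
q=[P(165,222),P(535,312),P(500,418),P(145,320)];print(np.round(q,4),np.mean(q,0))
d=q[1]-q[0];print(np.degrees(np.arctan2(d[1],d[0])),np.linalg.norm(d));d=q[2]-q[3];print(np.degrees(np.arctan2(d[1],d[0])))
print('disc',P(312,245,.129))
print('gearbox+disc',P(300,225,.115))
im=cv2.imread('pics/15w.png')
for n,w in(('C',(338,105)),):print(sleeve_w(im,ci,(.5295,.1745),.092))
# bar plate corner & edge
print('bar front corner',onz(ci,429,157,.107), 'edge',onz(ci,440,0,.107))
E
```

```text
stripe -7.099346164907183
[[0.5351 0.128  0.159 ]
 [0.5744 0.1223 0.159 ]
 [0.5727 0.1105 0.159 ]
 [0.5342 0.1174 0.159 ]] [0.55411411 0.11954665 0.159     ]
-8.2350810973521 0.039728589678286595
-10.25230906875094
disc [0.55473564 0.12047822 0.129     ]
gearbox+disc [0.55490507 0.11979703 0.115     ]
(array([337.64939104, 109.55013508]), ((336.6545715332031, 106.16545104980469), (49.916259765625, 56.311763763427734), 27.965045928955078), array([0.52864664, 0.17647883, 0.092     ]))
bar front corner [0.58888628 0.15186767 0.107     ] edge [0.57970972 0.23775048 0.107     ]
```

Top crop: the table has no grey sleeves left (greens at (501,195), (687,103)). Wrist: sleeve C seated at (338,106), right knob's grip centre (377,224), pointing about -8° in world. Go grip the right knob.

```bash
python3 -m jog '[[0.3,0.3,0,8.5],[0.3,0.3,0,8.5],[0.3,0.3,0,8.5],[0.3,0.3,0,8.5],[0.3,0.3,0,8.5],[0.3,0.3,0,8.5],[0.3,0.2,0,8.5],[0.3,0.2,0,8.5],[0.15,0,0,8],[0,0,0,0],[0,0,0,0]]' 5
python3 - <<'E'
from h import *
ci=optics.camera_info('wrist');im=optics.camera('wrist')[:,:,::-1].copy();cv2.imwrite('pics/16w.png',im);np.save('ci16.npy',ci,allow_pickle=True)
s=sensors.get_state();print(s['tcp_pos'],s['ee_rot'],s['joints'])
E
```

```text
time: 27.35
tcp_pos: [0.5551, 0.1167, 0.2154]
ee_rot: [-0.0, 0.075, 0.997, 0.0]
ft_force: [0.7, -0.6, -1.0]
width: 0.0498
[0.55507964 0.11666407 0.21541834] [-1.67884064e-04  7.47543465e-02  9.97201965e-01  4.32329307e-06] [-0.31271876  0.43005809  0.03372977  1.75174402 -0.01731258  0.96038813
  1.14901836]
```

View pics/16w.png

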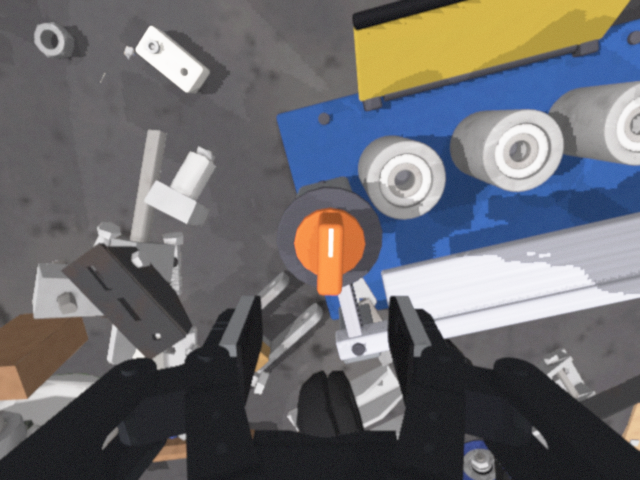

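```bash
cat >> h.py <<'E'
def knob(im,ci,guess,show=None):
    """white stripe direction and centre of grip bar's top face (orange, brightest)"""
    g=proj(ci,(guess[0],guess[1],.159)).astype(int)
    hsv=cv2.cvtColor(im,cv2.COLOR_BGR2HSV).astype(int)
    W=np.zeros((480,640),bool);W[max(0,g[1]-60):g[1]+60,max(0,g[0]-60):g[0]+60]=1
    o=W&(hsv[...,0]<16)&(hsv[...,1]>140)&(hsv[...,2]>120)
    hull=np.zeros((480,640),np.uint8);ys,xs=np.nonzero(o)
    cv2.fillConvexPoly(hull,cv2.convexHull(np.c_[xs,ys].astype(np.int32)),1)
    st=(hull>0)&(hsv[...,1]<100)&(hsv[...,2]>180)
    n,l,s,c=cv2.connectedComponentsWithStats(st.astype(np.uint8));k=1+np.argmax(s[1:,4])
    ys,xs=np.nonzero(l==k);w=np.array([onz(ci,x,y,.159)[:2] for x,y in zip(xs,ys)])
    m=w.mean(0);_,S,V=np.linalg.svd(w-m);d=V[0]
    return dict(stripe=m.round(4),npx=len(xs),ang=round(float(np.degrees(np.arctan2(d[1],d[0]))),1),ratio=round(float(S[0]/S[1]),1))
E
python3 - <<'E'
from h import *
for f,c in(('15w','ci15'),('16w','ci16')):
    im=cv2.imread(f'pics/{f}.png');ci=np.load(c+'.npy',allow_pickle=True).item()
    print(knob(im,ci,(.555,.118)))
P=lambda u,v:onz(ci,u,v,.159)
print(P(330,213),P(330,296),P(319,258)-P(342,258))
im=cv2.imread('pics/16w.png');cv2.imwrite('pics/16c.png',cv2.resize(im[180:320,260:400],None,fx=4,fy=4,interpolation=2))
E
```

```text
{'stripe': array([0.5438, 0.121 ]), 'npx': 160, 'ang': -9.7, 'ratio': 5.7}
{'stripe': array([0.5433, 0.1208]), 'npx': 157, 'ang': -10.0, 'ratio': 5.6}
[0.52778852 0.12298108 0.159     ] [0.57440586 0.11610682 0.159     ] [-0.00184107 -0.01218765  0.        ]
```

View pics/16c.png

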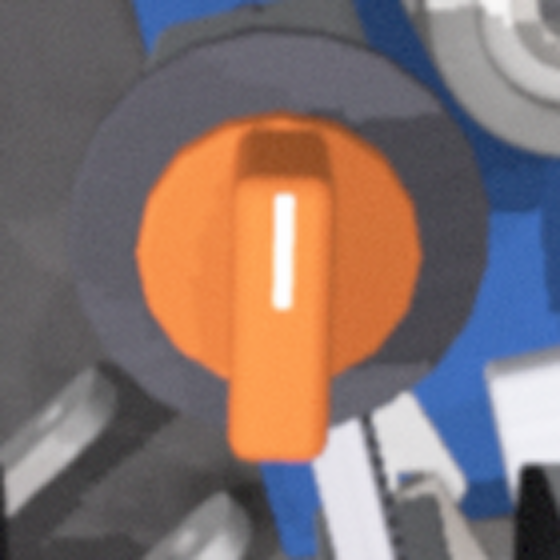

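Knob bar at (330,258), aligned with the jaws; descend and grip.

```bash
python3 -m jog '[[0,0.13,-2.5,-1],[0,0,-2.5,0],[0,0,-2,0],[0,0,-1.1,0],[0,0,0,0],[0,0,0,0]]'
python3 -m jog '[[0,0,0,0],[0,0,0,0],[0,0,0,0],[0,0,0,0],[0,0,0,0]]' 0.5
```

```text
time: 28.0
tcp_pos: [0.5556, 0.1178, 0.1351]
ee_rot: [0.0, 0.082, 0.997, 0.0]
ft_force: [0.7, 0.0, -0.2]
width: 0.0502
time: 28.5
tcp_pos: [0.556, 0.1192, 0.1358]
ee_rot: [0.001, 0.081, 0.997, 0.001]
ft_force: [-1.1, 4.9, 5.6]
width: 0.0129
```

```bash
python3 -m jog '[[0,0.1,0,-5],[0,0,0,-6],[0,0,0,-6],[0,0,0,-6],[0,0,0,-6],[0,0,0,-5],[0,0,0,0],[0,0,0,0]]'
python3 - <<'E'
from h import *
s=sensors.get_state();print(s['ft_force'],s['ft_torque'],np.degrees(2*np.arctan2(s['ee_rot'][2],s['ee_rot'][1]))-90)
E
python3 -m jog '[[0,0,0,0],[0,0,0,0],[0,0,3,0],[0,0,4,0],[0,0,1.2,0],[0,0,0,0],[0,0,0,0]]' 5
python3 - <<'E'
from h import *
ci=optics.camera_info('wrist');im=optics.camera('wrist')[:,:,::-1].copy();cv2.imwrite('pics/17w.png',im);np.save('ci17.npy',ci,allow_pickle=True)
print(knob(im,ci,(.555,.119)))
E
```

```text
time: 29.3
tcp_pos: [0.5557, 0.1189, 0.1358]
ee_rot: [0.001, 0.37, 0.929, 0.001]
ft_force: [-1.6, 0.3, 7.9]
width: 0.0124
[-1.56413755  0.33497107  7.91787237] [-0.20743644  0.39904564 -0.04021742] 46.61266287191253
time: 30.0
tcp_pos: [0.5548, 0.1187, 0.2159]
ee_rot: [-0.0, 0.369, 0.929, -0.0]
ft_force: [-0.2, 0.6, -0.1]
width: 0.05
{'stripe': array([0.5465, 0.1267]), 'npx': 141, 'ang': -43.3, 'ratio': 6.2}
```

View pics/17w.png

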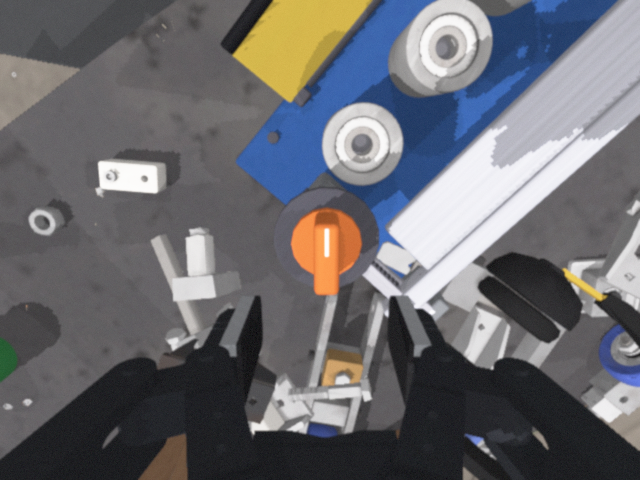

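```bash
python3 -m jog '[[-0.4,4.6,0,5.5],[-0.4,4.6,0,5.5],[-0.4,4.6,0,5.5],[-0.4,4.6,0,5.5],[-0.5,4.6,0,5.5],[-0.5,4.6,0,5.5],[0,0,0,0],[0,0,0,0],[0,0,0,0]]'
python3 - <<'E'
from h import *
s=sensors.get_state();print(s['joints'],np.degrees(2*np.arctan2(s['ee_rot'][2],s['ee_rot'][1]))-90)
ci=optics.camera_info('wrist');im=optics.camera('wrist')[:,:,::-1].copy();cv2.imwrite('pics/18w.png',im);np.save('ci18.npy',ci,allow_pickle=True)
print(knob(im,ci,(.529,.396)))
E
```

```text
time: 30.95
tcp_pos: [0.5294, 0.3931, 0.2154]
ee_rot: [-0.001, 0.091, 0.996, -0.001]
ft_force: [-0.0, -0.1, -0.1]
width: 0.0503
[-0.74184273  0.5660259   0.05336665  1.5033062  -0.03149943  1.07543899
  0.70603761] 79.51405423196434
{'stripe': array([0.5173, 0.3991]), 'npx': 150, 'ang': -7.1, 'ratio': 5.8}
```

View pics/18w.png

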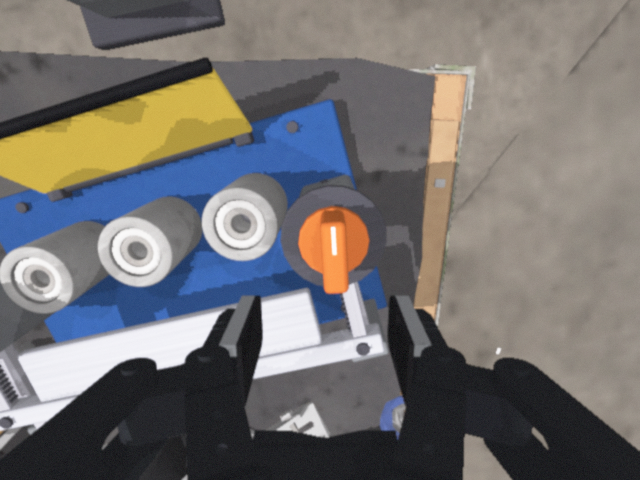

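```bash
python3 -m jog '[[-0.05,0.45,-2.5,3.4],[0,0,-2.5,0],[0,0,-2,0],[0,0,-1,0],[0,0,0,0],[0,0,0,0]]'
python3 -m jog '[[0,0,0,0],[0,0,0,0],[0,0,0,0],[0,0,0,0],[0,0,0,0]]' 0.5
python3 -m jog '[[0,0,0,-5],[0,0,0,-6],[0,0,0,-6],[0,0,0,-6],[0,0,0,-6],[0,0,0,-5],[0,0,0,0]]'
```

```text
time: 31.6
tcp_pos: [0.5294, 0.3989, 0.1374]
ee_rot: [0.0, 0.061, 0.998, 0.0]
ft_force: [-0.1, -0.6, -0.2]
width: 0.0499
time: 32.1
tcp_pos: [0.529, 0.3985, 0.1377]
ee_rot: [0.0, 0.061, 0.998, -0.0]
ft_force: [-2.3, -3.6, 6.7]
width: 0.0126
time: 32.8
tcp_pos: [0.529, 0.3984, 0.1378]
ee_rot: [0.0, 0.352, 0.936, -0.0]
ft_force: [-1.7, -4.4, 7.8]
width: 0.0128
```

```bash
python3 -m jog '[[0,0,0,-5],[0,0,0,-6],[0,0,0,-6],[0,0,0,-6],[0,0,0,-6],[0,0,0,-3],[0,0,0,0],[0,0,0,0]]'
python3 -m jog '[[0,0,0,0],[0,0,0,0],[0,0,3,0],[0,0,4,0],[0,0,1,0],[0,0,0,0],[0,0,0,0]]' 5
python3 - <<'E'
from h import *
s=sensors.get_state();print(s['joints'],np.degrees(2*np.arctan2(s['ee_rot'][2],s['ee_rot'][1]))-90)
ci=optics.camera_info('wrist');im=optics.camera('wrist')[:,:,::-1].copy();cv2.imwrite('pics/19w.png',im)
print(knob(im,ci,(.529,.398)))
E
python3 -m jog '[[0.4,-4.6,0,4],[0.4,-4.6,0,4],[0.4,-4.6,0,4],[0.4,-4.6,0,4],[0.5,-4.6,0,4],[0.5,-4.9,0,4],[0,0,0,0],[0,0,0,0],[0,0,0,0]]'
python3 - <<'E'
from h import *
s=sensors.get_state();print(s['joints'],np.degrees(2*np.arctan2(s['ee_rot'][2],s['ee_rot'][1]))-90)
ci=optics.camera_info('wrist');im=optics.camera('wrist')[:,:,::-1].copy();cv2.imwrite('pics/20w.png',im)
print(knob(im,ci,(.555,.119)))
E
```

```text
time: 33.6
tcp_pos: [0.529, 0.3983, 0.1377]
ee_rot: [0.0, 0.595, 0.804, -0.0]
ft_force: [-1.8, -3.6, 7.1]
width: 0.0127
time: 34.3
tcp_pos: [0.5282, 0.3992, 0.2156]
ee_rot: [-0.0, 0.594, 0.804, -0.0]
ft_force: [0.3, 1.4, -1.0]
width: 0.0497
[-0.94132612  0.59800768  0.38792553  1.50427778 -0.24315982  1.08809589
 -0.20323079] 17.04812447632071
{'stripe': array([0.5252, 0.4085]), 'npx': 156, 'ang': -72.8, 'ratio': 5.5}
time: 35.25
tcp_pos: [0.5542, 0.1215, 0.2156]
ee_rot: [-0.001, 0.414, 0.91, -0.0]
ft_force: [-0.9, 0.8, -0.4]
width: 0.0501
[-0.49395273  0.4455209   0.29192403  1.7562247  -0.15238758  0.96348124
  0.57544849] 41.07988786800095
{'stripe': array([0.546 , 0.1262]), 'npx': 148, 'ang': -39.5, 'ratio': 5.8}
```

View pics/20w.png

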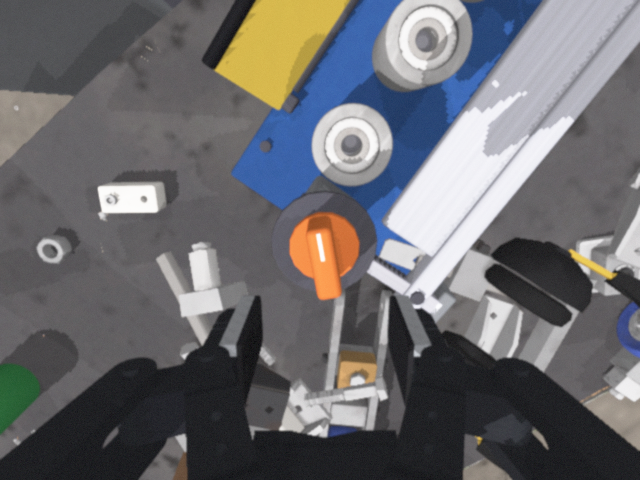

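View pics/19w.png

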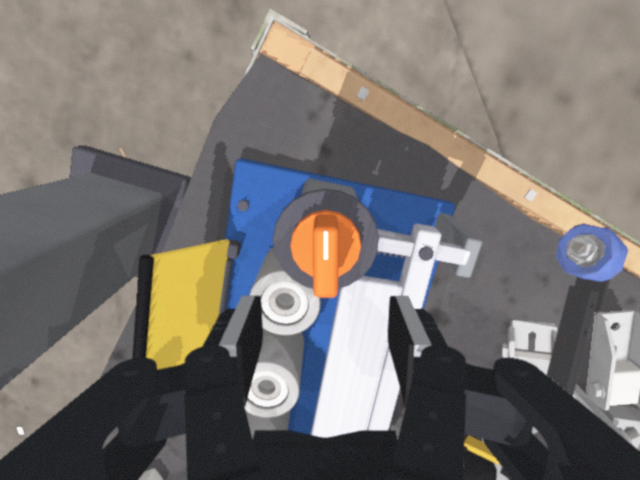

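```bash
python3 -m jog '[[0.1,-0.2,-2.5,5],[0,0,-2.5,4.4],[0,0,-2,0],[0,0,-1,0],[0,0,0,0],[0,0,0,0]]'
python3 -m jog '[[0,0,0,0],[0,0,0,0],[0,0,0,0],[0,0,0,0],[0,0,0,0]]' 0.5
python3 -m jog '[[0,0,0,-5],[0,0,0,-6],[0,0,0,-6],[0,0,0,-6],[0,0,0,-6],[0,0,0,-6],[0,0,0,-6],[0,0,0,-6],[0,0,0,-6],[0,0,0,-6],[0,0,0,-3],[0,0,0,0],[0,0,0,0]]'
python3 -m jog '[[0,0,0,0],[0,0,0,0],[0,0,3,0],[0,0,4,0],[0,0,1,0],[0,0,0,0],[0,0,0,0]]' 5
python3 - <<'E'
from h import *
s=sensors.get_state();print(s['joints'],np.degrees(2*np.arctan2(s['ee_rot'][2],s['ee_rot'][1]))-90)
ci=optics.camera_info('wrist');im=optics.camera('wrist')[:,:,::-1].copy();cv2.imwrite('pics/21w.png',im)
print(knob(im,ci,(.555,.119)))
E
```

```text
time: 35.9
tcp_pos: [0.556, 0.1189, 0.137]
ee_rot: [0.0, 0.338, 0.941, 0.0]
ft_force: [1.1, -0.8, 0.7]
width: 0.0497
time: 36.4
tcp_pos: [0.5563, 0.1186, 0.1375]
ee_rot: [0.001, 0.338, 0.941, 0.001]
ft_force: [-0.7, 1.2, 5.5]
width: 0.0126
time: 37.7
tcp_pos: [0.5549, 0.118, 0.1375]
ee_rot: [-0.001, 0.775, 0.632, -0.0]
ft_force: [-5.3, 0.4, 12.3]
width: 0.0126
time: 38.4
tcp_pos: [0.5553, 0.1184, 0.2158]
ee_rot: [-0.0, 0.775, 0.632, -0.0]
ft_force: [-0.2, 0.3, -0.3]
width: 0.0499
[-0.6830327   0.49333036  0.60228063  1.76232641 -0.32731941  0.98838941
 -0.15531165] -11.551202747851676
{'stripe': array([0.5571, 0.13  ]), 'npx': 143, 'ang': -101.6, 'ratio': 6.2}
```

View pics/21w.png

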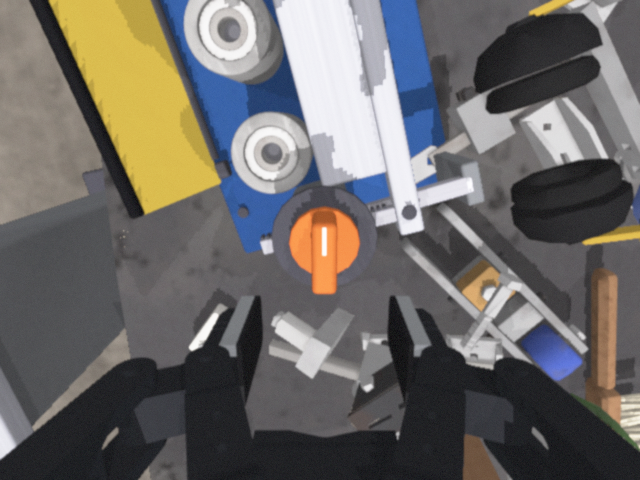

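```bash
python3 -m jog '[[-0.4,4.6,0,4.8],[-0.4,4.6,0,4.8],[-0.4,4.7,0,4.8],[-0.4,4.7,0,4.8],[-0.5,4.7,0,4.8],[-0.5,4.7,0,4.8],[0,0,0,0],[0,0,0,0],[0,0,0,0]]'
python3 - <<'E'
from h import *
s=sensors.get_state();print(s['joints'],np.degrees(2*np.arctan2(s['ee_rot'][2],s['ee_rot'][1]))-90)
ci=optics.camera_info('wrist');im=optics.camera('wrist')[:,:,::-1].copy();cv2.imwrite('pics/22w.png',im)
print(knob(im,ci,(.529,.398)))
E
```

```text
time: 39.35
tcp_pos: [0.5299, 0.3965, 0.2155]
ee_rot: [0.0, 0.594, 0.804, -0.001]
ft_force: [0.6, -0.1, 1.2]
width: 0.0501
[-0.96831031  0.60723034  0.44513937  1.50544434 -0.27888007  1.09438398
 -0.16536216] 17.100370103146304
{'stripe': array([0.5253, 0.4086]), 'npx': 143, 'ang': -73.0, 'ratio': 6.2}
```

View pics/22w.png

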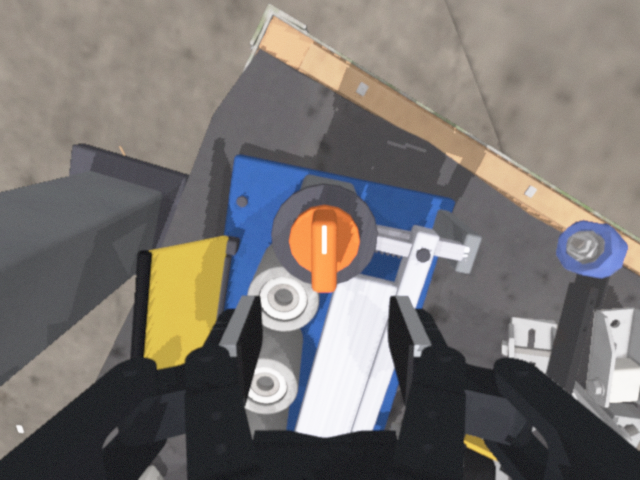

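```bash
python3 -m jog '[[-0.05,0.15,-2.5,0],[0,0,-2.5,0],[0,0,-2,0],[0,0,-0.9,0],[0,0,0,0],[0,0,0,0]]'
python3 -m jog '[[0,0,0,0],[0,0,0,0],[0,0,0,0],[0,0,0,0],[0,0,0,0]]' 0.5
python3 -m jog '[[0,0,0,-5],[0,0,0,-6],[0,0,0,-6],[0,0,0,-6],[0,0,0,-6],[0,0,0,-6],[0,0,0,-6],[0,0,0,-6],[0,0,0,-6],[0,0,0,-6],[0,0,0,-5],[0,0,0,0],[0,0,0,0]]'
python3 -m jog '[[0,0,0,0],[0,0,0,0],[0,0,3,0],[0,0,4,0],[0,0,0.9,0],[0,0,0,0],[0,0,0,0]]' 5
python3 - <<'E'
from h import *
s=sensors.get_state();print(s['joints'],np.degrees(2*np.arctan2(s['ee_rot'][2],s['ee_rot'][1]))-90)
ci=optics.camera_info('wrist');im=optics.camera('wrist')[:,:,::-1].copy();cv2.imwrite('pics/23w.png',im)
print(knob(im,ci,(.529,.398)))
E
```

```text
time: 40.0
tcp_pos: [0.53, 0.3993, 0.1385]
ee_rot: [0.0, 0.594, 0.805, 0.0]
ft_force: [-0.4, -0.7, -0.4]
width: 0.05
time: 40.5
tcp_pos: [0.5286, 0.3996, 0.1387]
ee_rot: [-0.0, 0.593, 0.805, -0.0]
ft_force: [-4.6, -1.8, 7.4]
width: 0.0126
time: 41.8
tcp_pos: [0.5297, 0.3992, 0.1387]
ee_rot: [0.0, 0.93, 0.368, 0.0]
ft_force: [-0.9, -2.3, 5.3]
width: 0.0125
time: 42.5
tcp_pos: [0.5287, 0.3999, 0.2157]
ee_rot: [-0.0, 0.93, 0.369, -0.001]
ft_force: [0.6, 0.9, -0.1]
width: 0.0502
[-1.13632136  0.68669695  0.77728306  1.50972524 -0.50781485  1.15613767
 -1.08077072] -46.75002155701788
{'stripe': array([0.5367, 0.4055]), 'npx': 142, 'ang': -136.8, 'ratio': 6.2}
```

View pics/23w.png

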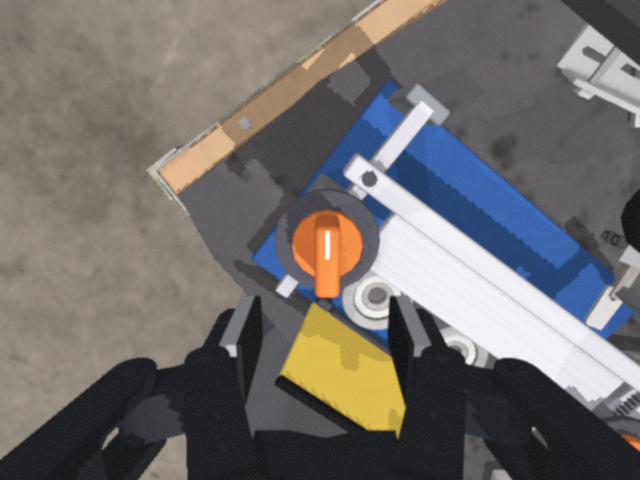

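```bash
python3 -m jog '[[0.4,-4.6,0,6.5],[0.4,-4.6,0,6.5],[0.4,-4.7,0,6.5],[0.4,-4.7,0,6.5],[0.5,-4.7,0,6.5],[0.5,-4.7,0,6.5],[0,0,0,0],[0,0,0,0],[0,0,0,0]]'
python3 - <<'E'
from h import *
s=sensors.get_state();print(s['joints'],np.degrees(2*np.arctan2(s['ee_rot'][2],s['ee_rot'][1]))-90)
ci=optics.camera_info('wrist');im=optics.camera('wrist')[:,:,::-1].copy();cv2.imwrite('pics/24w.png',im)
print(knob(im,ci,(.555,.119)))
E
```

```text
time: 43.45
tcp_pos: [0.5547, 0.121, 0.2156]
ee_rot: [-0.001, 0.753, 0.658, -0.001]
ft_force: [0.4, -0.7, -0.3]
width: 0.05
[-0.68275006  0.49225052  0.59465436  1.76166389 -0.32323702  0.98822233
 -0.09770721] -7.742906507546195
{'stripe': array([0.5562, 0.1303]), 'npx': 160, 'ang': -97.2, 'ratio': 5.0}
```

View pics/24w.png

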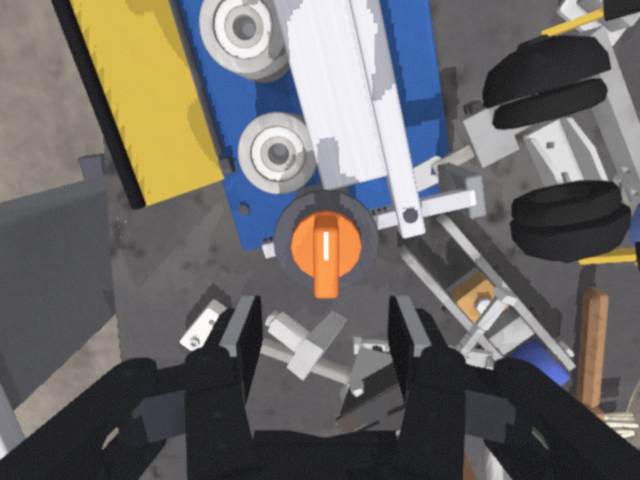

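```bash
python3 -m jog '[[0.05,-0.2,-2.5,0],[0,0,-2.5,0],[0,0,-2,0],[0,0,-0.9,0],[0,0,0,0],[0,0,0,0]]'
python3 -m jog '[[0,0,0,0],[0,0,0,0],[0,0,0,0],[0,0,0,0],[0,0,0,0]]' 0.5
python3 -m jog '[[0,0,0,-5],[0,0,0,-6],[0,0,0,-6],[0,0,0,-6],[0,0,0,-6],[0,0,0,-6],[0,0,0,-6],[0,0,0,-6],[0,0,0,-6],[0,0,0,-3],[0,0,0,0]]'
cat > st.py <<'E'
from h import *
s=sensors.get_state();print(s['ft_force'].round(2),s['ft_torque'].round(3),(np.degrees(2*np.arctan2(s['ee_rot'][2],s['ee_rot'][1]))-90).round(2))
E
python3 st.py
python3 -m jog '[[0,0,0,-2],[0,0,0,-1],[0,0,0,0]]'; python3 st.py
```

```text
time: 44.1
tcp_pos: [0.556, 0.1183, 0.138]
ee_rot: [0.0, 0.753, 0.658, 0.0]
ft_force: [-0.3, -0.3, -0.0]
width: 0.0504
time: 44.6
tcp_pos: [0.5552, 0.118, 0.1385]
ee_rot: [-0.001, 0.753, 0.658, 0.0]
ft_force: [-5.3, 0.5, 10.0]
width: 0.013
time: 45.7
tcp_pos: [0.554, 0.1187, 0.1385]
ee_rot: [-0.002, 0.974, 0.226, -0.001]
ft_force: [-11.0, 3.9, 16.7]
width: 0.0131
[-11.02   3.86  16.7 ] [ 0.459  2.253 -0.055] -63.84
time: 46.0
tcp_pos: [0.5539, 0.1187, 0.1385]
ee_rot: [-0.002, 0.98, 0.201, -0.001]
ft_force: [-10.6, 3.1, 15.3]
width: 0.0129
[-10.58   3.07  15.32] [ 0.586  2.33  -0.026] -66.76
```

```bash
python3 -m jog '[[-0.12,0.05,0,-1],[0,0,0,-1],[0,0,0,0]]'; python3 st.py; python3 -m jog '[[0,0,0,-1],[0,0,0,-1],[0,0,0,0]]'; python3 st.py
```

```text
time: 46.3
tcp_pos: [0.5538, 0.1188, 0.1386]
ee_rot: [-0.001, 0.983, 0.185, -0.0]
ft_force: [-6.0, 1.9, 12.2]
width: 0.0128
[-6.01  1.89 12.21] [0.212 1.358 0.469] -68.73
time: 46.6
tcp_pos: [0.5538, 0.1189, 0.1385]
ee_rot: [-0.001, 0.986, 0.168, -0.0]
ft_force: [-6.3, 2.0, 13.0]
width: 0.0128
[-6.34  2.04 12.99] [0.139 1.469 1.072] -70.66
```

Right knob has hit its stop (torque jumps to 1.07 N m). Release and finish the left one.

```bash
python3 -m jog '[[0,0,0,2],[0,0,0,0],[0,0,0,0]]' 5; python3 -m jog '[[0,0,3,0],[0,0,4,0],[0,0,0.8,0],[0,0,0,0],[0,0,0,0]]' 5
python3 - <<'E'
from h import *
ci=optics.camera_info('wrist');im=optics.camera('wrist')[:,:,::-1].copy();cv2.imwrite('pics/25w.png',im)
print(knob(im,ci,(.555,.119)))
E
python3 -m jog '[[-0.4,4.6,0,3.7],[-0.4,4.6,0,3.7],[-0.4,4.7,0,3.7],[-0.4,4.7,0,3.7],[-0.4,4.7,0,3.7],[-0.4,4.7,0,3.5],[0,0,0,0],[0,0,0,0],[0,0,0,0]]'; python3 st.py
python3 - <<'E'
from h import *
ci=optics.camera_info('wrist');im=optics.camera('wrist')[:,:,::-1].copy();cv2.imwrite('pics/26w.png',im)
print(knob(im,ci,(.529,.399)))
E
```

```text
time: 46.9
tcp_pos: [0.5547, 0.1182, 0.1377]
ee_rot: [-0.0, 0.983, 0.184, 0.0]
ft_force: [-1.0, 0.1, -0.9]
width: 0.0507
time: 47.4
tcp_pos: [0.5541, 0.1185, 0.2147]
ee_rot: [-0.0, 0.983, 0.184, -0.0]
ft_force: [-0.4, -0.5, 0.1]
width: 0.0505
{'stripe': array([0.5652, 0.1234]), 'npx': 142, 'ang': -158.3, 'ratio': 6.2}
time: 48.35
tcp_pos: [0.5307, 0.3966, 0.2147]
ee_rot: [0.001, 0.93, 0.367, -0.001]
ft_force: [-0.7, 0.5, -0.0]
width: 0.0502
[-0.72  0.48 -0.04] [ 0.023 -0.003  0.028] -46.9
{'stripe': array([0.5367, 0.4055]), 'npx': 162, 'ang': -137.1, 'ratio': 5.3}
```

View pics/25w.png

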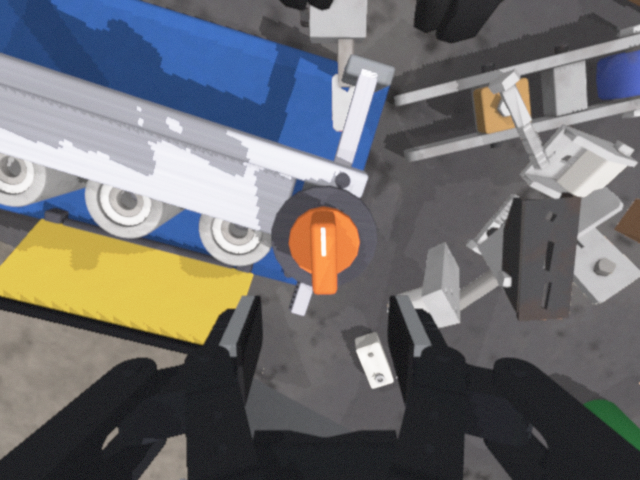

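View pics/26w.png

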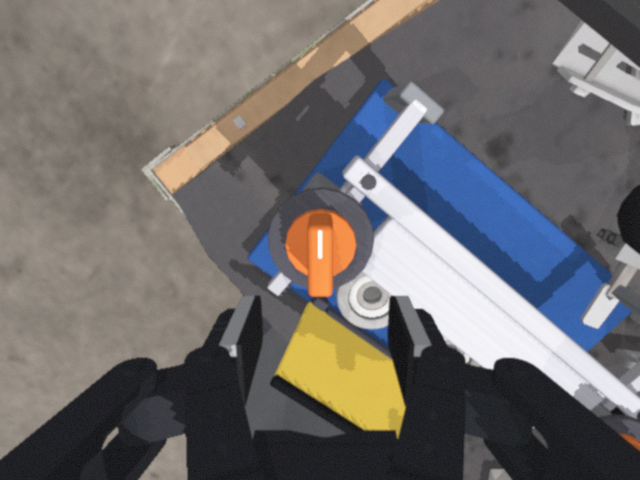

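```bash
python3 -m jog '[[-0.08,0.15,-2.5,0],[0,0,-2.5,0],[0,0,-2,0],[0,0,-0.8,0],[0,0,0,0],[0,0,0,0]]'
python3 -m jog '[[0,0,0,0],[0,0,0,0],[0,0,0,0],[0,0,0,0],[0,0,0,0]]' 0.5
python3 -m jog '[[0,0,0,-5],[0,0,0,-6],[0,0,0,-6],[0,0,0,-6],[0,0,0,-4],[0,0,0,0]]';python3 st.py
python3 -m jog '[[0,0,0,-1.5],[0,0,0,-1.5],[0,0,0,0]]'; python3 st.py
```

```text
time: 49.0
tcp_pos: [0.5305, 0.3992, 0.1386]
ee_rot: [-0.0, 0.93, 0.368, 0.001]
ft_force: [0.4, -0.3, -0.0]
width: 0.0501
time: 49.5
tcp_pos: [0.5302, 0.3997, 0.1386]
ee_rot: [-0.0, 0.93, 0.368, 0.001]
ft_force: [-0.8, -1.0, 6.4]
width: 0.0125
time: 50.1
tcp_pos: [0.5306, 0.399, 0.1386]
ee_rot: [0.0, 0.99, 0.14, 0.001]
ft_force: [1.2, -2.1, 6.4]
width: 0.0127
[ 1.17 -2.06  6.45] [-0.592  0.066 -0.102] -73.96
time: 50.4
tcp_pos: [0.5307, 0.3989, 0.1386]
ee_rot: [0.0, 0.993, 0.115, 0.001]
ft_force: [-0.5, -3.0, 6.0]
width: 0.0124
[-0.49 -3.03  6.04] [-0.624 -0.144  0.326] -76.83
```

```bash
python3 -m jog '[[0,0,0,-1],[0,0,0,-1],[0,0,0,0]]'; python3 st.py;python3 -m jog '[[0,0,0,2],[0,0,0,0],[0,0,0,0]]' 5; python3 -m jog '[[0,0,3,0],[0,0,4,0],[0,0,0.8,0],[0,0,0,0],[0,0,0,0]]' 5
python3 - <<'E'
from h import *
ci=optics.camera_info('wrist');im=optics.camera('wrist')[:,:,::-1].copy();cv2.imwrite('pics/27w.png',im)
print(knob(im,ci,(.529,.399)))
E
```

```text
time: 50.7
tcp_pos: [0.5306, 0.3989, 0.1386]
ee_rot: [0.001, 0.995, 0.098, 0.001]
ft_force: [1.2, -4.4, 6.0]
width: 0.0126
[ 1.2  -4.41  6.05] [-0.834 -0.124  1.337] -78.71
time: 51.0
tcp_pos: [0.5294, 0.4, 0.1374]
ee_rot: [-0.0, 0.993, 0.115, -0.0]
ft_force: [0.5, 0.3, -0.2]
width: 0.05
time: 51.5
tcp_pos: [0.5291, 0.3999, 0.2146]
ee_rot: [-0.0, 0.993, 0.115, -0.001]
ft_force: [-0.4, 0.2, -0.5]
width: 0.05
{'stripe': array([0.5393, 0.4006]), 'npx': 142, 'ang': -166.8, 'ratio': 6.2}
```

View pics/27w.png

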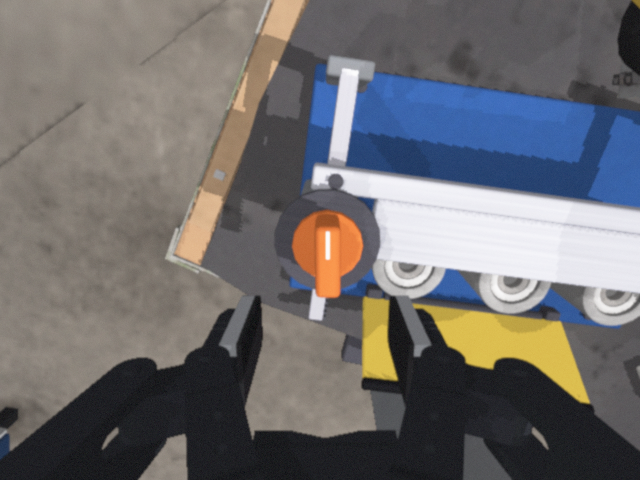

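Left knob also at its stop (bar at -166.8° = 3.0 rad, torque 1.3 N m). All sleeves under the bar at (408,272), (514,285), (613,300). Now the guard: go in front of it with closed fingers.

```bash
python3 -m jog '[[-2.9,-3.2,0,-4],[-2.9,-3.2,0,-4],[-2.9,-3.2,0,0],[-2.9,-3.2,0,0],[-2.9,-3.1,0,0],[0,0,0,0],[0,0,0,0],[0,0,0,0]]' 0; python3 st.py
python3 - <<'E'
from h import *
ci=optics.camera_info('wrist');im=optics.camera('wrist')[:,:,::-1].copy();cv2.imwrite('pics/28w.png',im);np.save('ci28.npy',ci,allow_pickle=True)
s=sensors.get_state();print(s['joints'])
E
```

```text
time: 52.35
tcp_pos: [0.3851, 0.2416, 0.2153]
ee_rot: [0.0, 0.999, 0.046, 0.0]
ft_force: [-0.6, 0.3, 0.8]
width: 0.0002
[-0.65  0.27  0.76] [ 0.002  0.021 -0.017] -84.71
[-1.43070511  0.49194713  1.15500945  2.03635298 -0.55085989  0.96849928
 -1.46798522]
```

View pics/28w.png

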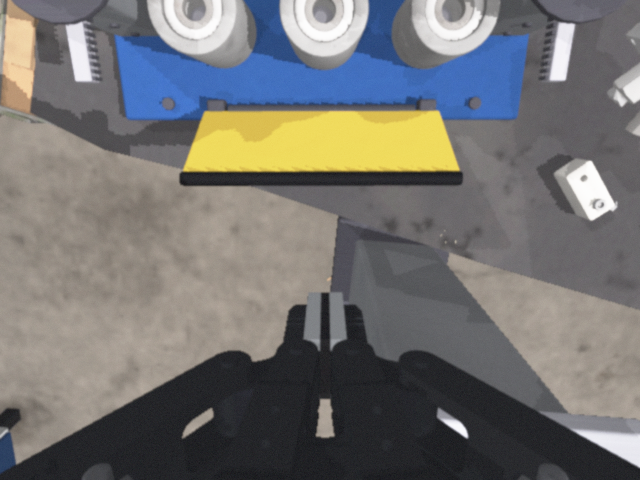

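```bash
cat >> h.py <<'E'
def guard(ci,u,v,h=(.4645,.2492,.022),yaw=np.radians(5.4)):
    o,d=ray(ci,u,v);ex=np.array([np.cos(yaw),np.sin(yaw),0])
    out=[]
    for a in np.arange(-.3,1.2,.005):
        p=np.array(h)-ex*.088*np.sin(a)+np.array([0,0,.088*np.cos(a)])
        q=o+d*(p[2]-o[2])/d[2]; out.append((abs((q-p)@ex),round(a,3),q.round(4)))
    return sorted(out,key=lambda t:t[0])[:4]
E
python3 - <<'E'
from h import *
ci=np.load('ci28.npy',allow_pickle=True).item()
print(guard(ci,321,178.5))
for z in(.09,.1): print(np.linalg.norm(onz(ci,181,179,z)-onz(ci,461,178,z)))
print('hinge',onz(ci,321,108,.022))
E
```

```text
[(np.float64(6.621477328119168e-05), np.float64(0.52), array([0.4209, 0.2467, 0.0984])), (np.float64(0.00028261539807254634), np.float64(0.515), array([0.4209, 0.2467, 0.0986])), (np.float64(0.00041365749767540924), np.float64(0.525), array([0.4209, 0.2467, 0.0981])), (np.float64(0.0006328242956497851), np.float64(0.51), array([0.421 , 0.2467, 0.0988]))]
0.19019635585022523
0.18306699950738645
hinge [0.46594793 0.25126552 0.022     ]
```

```bash
python3 -m jog '[[0,0,-4.5,0],[0,0,-4.5,0],[0,0,-4,0],[0,0,0,0],[0,0,0,0]]' 0; python3 -m jog '[[1,0.1,0,0],[1,0.1,0,0],[0.7,0.07,0,0],[0.6,0.06,0,0],[0.6,0.06,0,0],[0.6,0.06,0,0],[0.5,0.05,0,0],[0,0,0,0],[0,0,0,0]]'
python3 - <<'E'
from h import *
ci=optics.camera_info('wrist');im=optics.camera('wrist')[:,:,::-1].copy();cv2.imwrite('pics/29w.png',im);np.save('ci29.npy',ci,allow_pickle=True)
E
```

```text
time: 52.9
tcp_pos: [0.3855, 0.2403, 0.0858]
ee_rot: [0.001, 0.999, 0.045, -0.0]
ft_force: [-0.2, 0.3, 0.0]
width: -0.0
time: 53.8
tcp_pos: [0.4354, 0.2456, 0.0856]
ee_rot: [0.0, 0.999, 0.045, 0.001]
ft_force: [1.0, -0.0, 0.2]
width: 0.0004
```

View pics/29w.png

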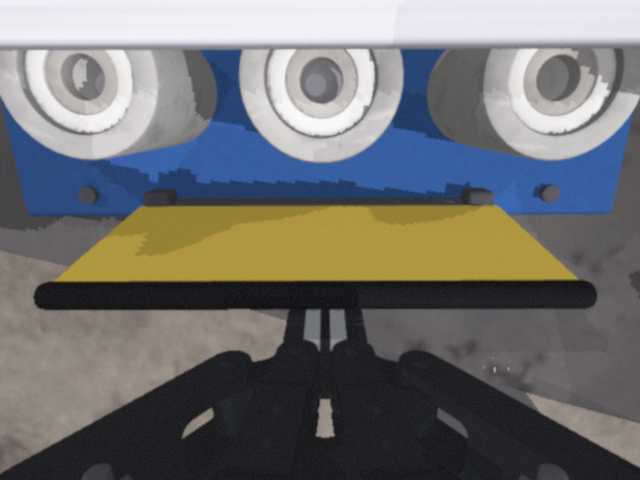

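```bash
python3 - <<'E'
from h import *
ci=np.load('ci29.npy',allow_pickle=True).item()
print(guard(ci,318,294)[0],guard(ci,318,289)[0], 'hinge',onz(ci,321,203,.022))
E
python3 -m jog '[[0.3,0.03,0,0],[0.3,0.03,0,0],[0,0,0,0]]'; python3 st.py
python3 - <<'E'
from h import *
ci=optics.camera_info('wrist');im=optics.camera('wrist')[:,:,::-1].copy();cv2.imwrite('pics/30w.png',im)
m=(im.max(2)<45); col=np.nonzero(m[230:330,200:260].mean(1)>.8)[0]+230;print(col.min(),col.max())
c=(col.min()+col.max())/2;print(guard(ci,318,c)[0])
E
```

```text
(np.float64(0.00020660037218486784), np.float64(0.105), array([0.455 , 0.2492, 0.1095])) (np.float64(9.02321387358839e-05), np.float64(0.085), array([0.4569, 0.2494, 0.1097])) hinge [0.46648359 0.24989389 0.022     ]
time: 54.15
tcp_pos: [0.4411, 0.2464, 0.0856]
ee_rot: [-0.0, 0.999, 0.046, 0.0]
ft_force: [-0.6, 0.5, 0.1]
width: -0.0002
[-0.6   0.54  0.06] [ 0.029  0.108 -0.007] -84.77
285 311
(np.float64(0.00014728361493763516), np.float64(0.055), array([0.4594, 0.2498, 0.1099]))
```

View pics/30w.png

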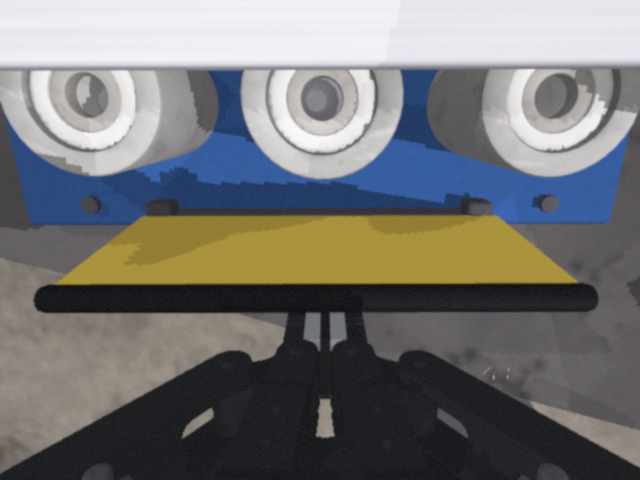

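```bash
python3 -m jog '[[0.3,0.03,0,0],[0.25,0.02,0,0],[0,0,0,0],[0,0,0,0]]'
python3 - <<'E'
from h import *
ci=optics.camera_info('wrist');im=optics.camera('wrist')[:,:,::-1].copy()
m=(im.max(2)<45); col=np.nonzero(m[230:330,200:260].mean(1)>.8)[0]+230;c=(col.min()+col.max())/2;print(c,guard(ci,318,c)[0])
E
python3 -m jog '[[-1,-0.1,0,0],[-3,-0.3,0,0],[-2,-0.2,0,0],[0,0,4,0],[0,0,4,0],[0,0,4,0],[0,0,0,0],[0,0,0,0]]'
python3 - <<'E'
from h import *
ci=optics.camera_info('wrist');im=optics.camera('wrist')[:,:,::-1].copy();np.save('ci31.npy',ci,allow_pickle=True);cv2.imwrite('pics/31w.png',im)
im=optics.camera('side')[:,:,::-1].copy();cv2.imwrite('pics/31s.png',im);cv2.imwrite('pics/31sc.png',cv2.resize(im[130:250,270:430],None,fx=5,fy=5))
E
```

```text
time: 54.6
tcp_pos: [0.4467, 0.2468, 0.0856]
ee_rot: [0.0, 0.999, 0.046, 0.0]
ft_force: [1.5, -0.6, -0.1]
width: 0.0002
298.5 (np.float64(7.7555867860209e-05), np.float64(-0.005), array([0.4649, 0.2503, 0.11  ]))
time: 55.45
tcp_pos: [0.3857, 0.2412, 0.2058]
ee_rot: [-0.001, 0.999, 0.046, 0.0]
ft_force: [-0.4, -0.0, -0.6]
width: -0.0
```

View pics/31w.png

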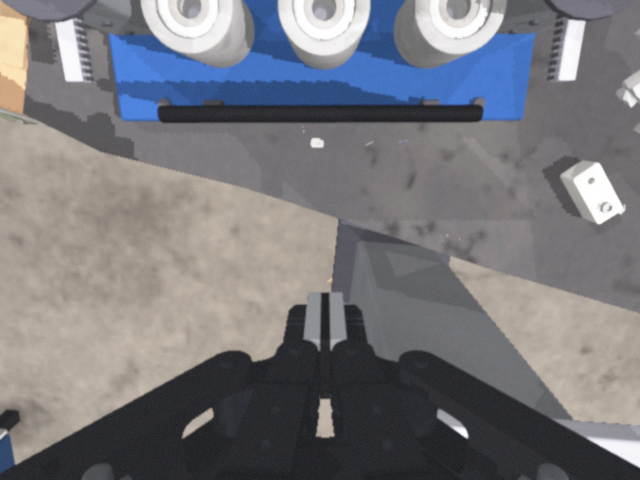

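View pics/31sc.png

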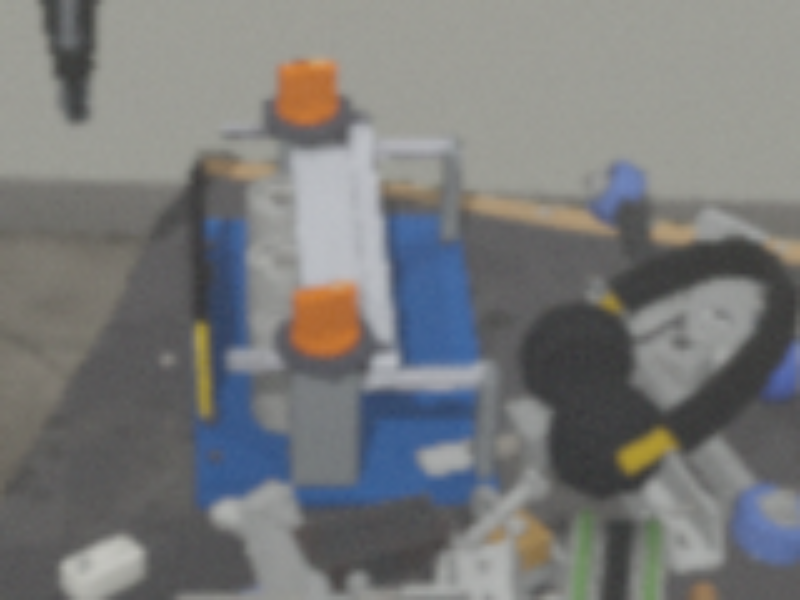

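```bash
python3 - <<'E'
from h import *
ci=np.load('ci31.npy',allow_pickle=True).item();im=cv2.imread('pics/31w.png')
m=(im.max(2)<45);col=np.nonzero(m[85:140,250:400].mean(1)>.7)[0]+85;print(col.min(),col.max());c=(col.min()+col.max())/2;print(guard(ci,321,c)[0])
cs=optics.camera_info('side');y=np.radians(5.4);ex=np.array([np.cos(y),np.sin(y),0]);ey=np.array([-np.sin(y),np.cos(y),0]);o=np.array([.5222,.2547,0])
f=lambda x,yy,z:((proj(cs,o+ex*x+ey*yy+[0,0,z])-[270,130]+.4)*5).round(1)
for a in(-.09,0,.09,.52):print(a,f(-.058,-.095,.022),f(-.058-.088*np.sin(a),-.095,.022+.088*np.cos(a)),f(-.058-.088*np.sin(a),.095,.022+.088*np.cos(a)))
s=cv2.imread('pics/31sc.png');hsv=cv2.cvtColor(s,cv2.COLOR_BGR2HSV)
ye=(hsv[...,0]>20)&(hsv[...,0]<35)&(hsv[...,1]>120);ye[:,300:]=0
for v in range(325,416,15):
    xs=np.nonzero(ye[v])[0];print(v,xs.min() if len(xs) else None,xs.max() if len(xs) else None)
E
```

```text
107 120
(np.float64(0.00017350353535361832), np.float64(0.025), array([0.462 , 0.2501, 0.11  ]))
-0.09 [208.8 420.4] [218.3 313.9] [214.3 158.8]
0 [208.8 420.4] [206.2 313.7] [203.1 158.6]
0.09 [208.8 420.4] [194.2 314.4] [192.  159.2]
0.52 [208.8 420.4] [140.  329.6] [141.9 173.8]
325 200 203
340 198 206
355 200 206
370 201 207
385 200 208
400 201 208
415 None None
```

```bash
python3 - <<'E'
from h import *
im=optics.camera('top')[:,:,::-1].copy();cv2.imwrite('pics/32t.png',cv2.resize(im[190:300,120:300],None,fx=4,fy=4,interpolation=2))
E
```

```text
(no output)
```

View pics/32t.png

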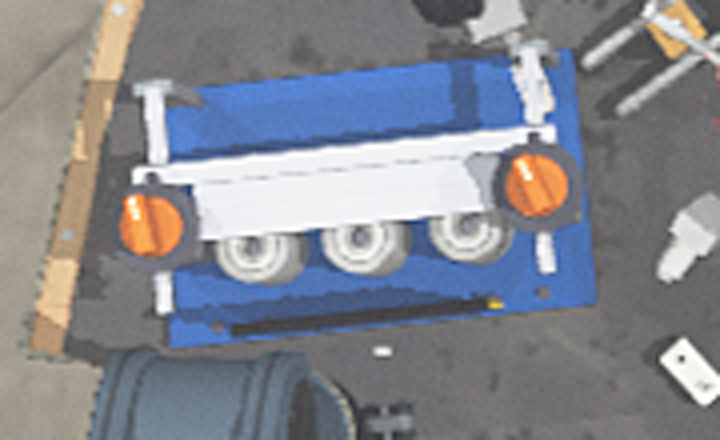

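The top crop shows the bar home and parallel to the base edge (about 6.3° against 6.1° in the image). The three sleeves are at (258,247), (362,240) and (468,232), the guard is edge-on at (365,317), and the arm is clear.

```bash
python3 -c "
from plant import sensors,r
print(sensors.get_state()['ft_force']);print(r.close_job())"
```

```text
[ 0.31060882 -1.19237942 -1.14509706]
the job is handed in; nothing more can be done
None
```

The rack is packed and the job was handed in at about 56 s of the 192 s allowed; the hand-in gives no verdict.

- **Sleeves:** all three grey sleeves went onto spindles 1, 2 and 3. Each was lowered until it met the collar with about 26 N, then released. The green look-alikes were left alone. Later pictures show the pins in the bores and no sleeve displaced.
- **Keeper bar:** I turned the knobs alternately (right, left, right, left, right, left), keeping them no more than about 0.6 rad apart. Both ended at their stops: torque rose to 1.1 and 1.3 N m, and the pictures read about 3.01 rad (right) and 3.00 rad (left). The bar is parallel to the rack base within about 0.3 degrees.
- **Guard:** I pushed it from about 0.52 rad to upright. With the arm clear it read about +0.025 rad from the wrist camera and about +0.015 rad from the side camera; the limit is 0.09. The wrist reading while still pushing was -0.005 rad.

**Disagreements between checks:** the top and wrist cameras differed by 3 to 4 mm in y, and by up to about 7 mm at knob height. I placed the sleeves between the two readings and used the wrist camera for the knobs, and every fit and grip worked. One early wrist measurement, taken while the arm was still settling, was 7 mm off; I repeated it.

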